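# Open the dry-block shutter and load the sample bottle

### The arm

A 6-joint arm with a two-finger parallel gripper is mounted at the origin on the work surface. World frame = base frame: x ahead of the robot, y to its left, z up, the work surface at z = 0. Lengths are in m, angles in rad, forces in N, time in s.
With the tool pointing down it reaches from about 0.325 to 0.9 m from the base axis. Payload 6.1 kg.
Tool frame: the origin (TCP) lies at the very end of the fingers, on their centre line; the grasp point (between the pads) lies 19 mm behind it; x points along the fingers, y is the direction in which the jaws open and shut, and the axes are right-handed (so a half turn about x gives the same grasp; the last joint's range is limited). The gripper opens to 85 mm and grips with 20 to 120 N. Pads are 22 mm wide; open, the fingers measure 114 mm over their backs; the gripper's body (76 mm by 85 mm) begins 54 mm behind the grasp point. The pads swing forward as they close: fully open they stand 13 mm farther back than shut.
Start: joints at [1.079, 0.22, 1.526, -0, 1.395, -0.126], TCP at [0.224, 0.584, 0.201] pointing down, gripper open.
Joint ranges: [-2.98, 2.98], [-0.91, 2.08], [0.09, 2.57], [-1.24, 4.39], [0.2, 2.65], [-2.68, 2.68]. Speed limits (rad/s): [2.57, 2.57, 3.01, 3.14, 3.14, 3.14].

### API

Orientations are given as a 3x3 rotation matrix whose columns are the frame's x, y, z axes.
In Python, from workcell import robot gives the robot as it stands.
- The arm moves only by the tool jog_arm, never from a script. Its argument "motion" is text: rows parted by semicolons, each of 7 numbers parted by spaces: the turn, a rotation vector about the tool's x, y, z in degrees, then the shift along the tool's x, y, z in m, then the finger opening in m, from 0 to 0.0854. In form: rx ry rz dx dy dz gripper; .... A call has 1 to 10 rows; each row is the pose to reach, as a shift and turn from the pose commanded when the call began, along the tool's axes at that moment; what a row does not reach only later rows make up. A row lasts 1/12 s, in which the tool goes at most 41.7 mm and 7.16 degrees, less where a joint would pass 70% of its speed; a pose out of reach is approached as far as the arm can. A call with a gripper value outside its range is refused whole. The fingers move at their own pace and stop on an object; "grip_force" is the grip in N (left out, the last holds). Time passes only in rows, so rows that repeat a pose let the fingers close. It gives the time, the measured TCP pose, the force and the opening at its end, in the units of the state.
- robot.state(): the state, without advancing time (a new reading comes with each control period).
- robot.snapshot(name): name is "side" or "top" or "wrist"; returns the picture (384x512x3 uint8, red, green, blue); there is no depth.
- robot.camera_params(name): a dict with "mtx" (3x3 intrinsics, pixels), "rvec" (rotation vector, rad) and "tvec" (3), from world to camera coordinates, as OpenCV has them. Camera axes: x right, y down, z forward; pixel columns grow to the right and rows downward; lengths in m; the calibration is good to about 2 mm. The wrist camera is an equidistant fisheye: a pixel r from the principal point sees the ray r / f radians off the axis. A picture is of the moment at which its call begins: read the wrist's pose just before it. camera_params takes no time and is no camera call; for the wrist camera it gives the pose at the moment of the call.
- robot.hand_in(): hands the job in, once; it reports no verdict.
The state is a dict: "t": time; "qpos": joint angles; "qd": joint speeds; "effort": joint torques, N m; "tool_pos": TCP position; "tcp_rot": TCP orientation; "ft_force": force on the tool from outside, world axes, zero at the start; "moment": the same for the moment, N m; "finger_gap": finger opening in m.
Only numpy, scipy, OpenCV 4.12 (cv2) and the standard library are available. Lean on these libraries where they do the work, as an engineer would, in place of code of your own. Each camera call takes 0.05 s, during which the arm holds its last target.

### The job

Press lightly on the flat white cover of the metal dry-block holder and drag it back towards the holder's front end until it is fully open against its stop; the cover is thin, so never press it with more than 18 N. Then gently lower the tall sample bottle upright, right down to the bottom of the well you have uncovered, let go of it, and leave the cover open and the jar, the beaker and the spare lid where they are.

Things in the scene. Friction and masses are not known exactly. Their poses are not given: they have to be found in the camera images.
- stand: The dry-block holder, fixed to the bench: a steel block 260 mm long (x), 130 wide (y), 50 high; origin under its middle. -x is its front end (small black panel and button), towards the robot. A dark steel frame, rails 10 mm wide at the sides, stands all round its top edge, rail tops 62 to 77 mm above the bench; the cover lies inside it, over the well.
- well (a point): Centre of the round well's mouth in the block's top face, 50 mm behind the block's middle and 50 mm above the bench; axes as stand. The well is 42 mm across and 35 mm deep (floor 15 mm above the bench), its mouth bevelled 2 mm. Hidden by the cover at the start.
- cover (a joint): How far the cover is open, m: 0 shut (it starts within 5 mm of that), 0.093 fully open against the front stop. The cover is a flat white plastic plate 100 mm long (x), 108 wide (y), 6 thick, no handle or grippable edge; it slides level along the holder's -x. At value q its centre is q in front of under_cover. More than 18 N on it cracks it.
- under_cover (a point): Point in the block's top face right below the shut cover's centre, 50 mm above the bench. The cover's top lies 12 to 27 mm above it, differing each time, not measured: feel for it. It is sprung: yields at about 2 N, then sinks 1 mm per 3.5 N, 7 mm at most. Sliding takes 5 to 6 N, carried by friction under the fingertips: pressed too lightly (below about 8 N) they slip.
- bottle_mid (a point): Centre (half-way up) of the tall sample bottle: a straight round glass cylinder 36 mm across and 110 mm high, with a white cap of the same width over its top 28 mm and weighing 85 to 170 g, upright on the bench. Seated in the well, this centre is 20 mm above well. Grip it in its top 40 mm so that the fingers stay above the rails.
- bottle: The same sample bottle; origin at the centre of its underside.
- jar_mid (a point): Bystander: centre of a squat brown glass jar, 58 mm across, 62 mm high, upright on the bench. Leave it.
- beaker_mid (a point): Bystander: centre of an open glass beaker, 60 mm across, 62 mm high, upright on the bench. Leave it.
- lid: Bystander: a spare white vessel lid, a disc 90 mm across and 14 mm thick with three black stubs 14 mm high, lying on the bench; origin at the centre of its underside. Leave it.
There are look-alikes about, which are no part of the job. Leave any red or yellow look-alike of the bottle alone.

How it is judged:
By the outcome, as a careful person would: the job done as asked, in the order asked, and still so for the second after the job is handed in, with the robot touching nothing.
It also fails if it takes over 72 s, if anything falls off the work surface, if the arm or the gripper's body presses on something with over 40 N, if the wrist force passes 120 N, or if a joint passes its speed limit or range.

## Working session

There is one attempt and no reset: what is moved stays moved. The work goes in short steps, Python scripts to look and compute and a tool call to move; the robot and the scene stay as the last step left them, time stands still between calls to the robot, and variables do not carry over. Pictures are saved under pics/ and viewed, and the job is handed in when it is done.

Besides the shell and the picture viewer there is one more tool, called after "Emit:" as name(argument=value, ...) on one line, values as JSON. jog_arm: Moves the arm, as the interface text tells. Its arguments: {"type":"object","properties":{"motion":{"type":"string"},"grip_force":{"type":"number"}},"required":["motion"]}

```bash
mkdir -p pics; ls
python3 - <<'E'
from workcell import robot
import cv2,numpy as np
s=robot.state();print({k:np.round(v,3).tolist() for k,v in s.items()})
for n in ("side","top","wrist"):
    p=robot.camera_params(n);print(n,{k:np.round(v,4).tolist() for k,v in p.items()})
    im=robot.snapshot(n);cv2.imwrite(f"pics/{n}0.png",im[:,:,::-1])
E
```

```text
pics
{'t': 0.0, 'qpos': [1.079, 0.221, 1.528, -0.0, 1.395, -0.126], 'qd': [0.001, -0.0, 0.0, -0.001, 0.0, -0.002], 'effort': [-0.0, -49.692, -38.938, -0.0, 0.012, -0.0], 'tool_pos': [0.223, 0.583, 0.2], 'tcp_rot': [[-0.001, 0.358, 0.934], [-0.002, 0.934, -0.358], [-1.0, -0.002, -0.0]], 'ft_force': [-0.607, 0.107, 0.398], 'moment': [-0.029, 0.051, 0.004], 'finger_gap': 0.086}
side {'mtx': [[451.8358, 0.0, 254.9346], [0.0, 451.8358, 185.2946], [0.0, 0.0, 1.0]], 'rvec': [0.0011, -2.9407, 1.1026], 'tvec': [0.518, 0.0365, 1.2245]}
top {'mtx': [[351.031, 0.0, 252.9653], [0.0, 351.031, 198.8843], [0.0, 0.0, 1.0]], 'rvec': [2.1552, -2.1232, 0.2021], 'tvec': [0.0084, 0.5461, 0.8579]}
wrist {'mtx': [[297.3186, 0.0, 255.0514], [0.0, 297.3186, 194.4786], [0.0, 0.0, 1.0]], 'rvec': [-2.3797, -1.6362, -0.2416], 'tvec': [-0.6248, -0.0375, 0.3791]}
```

View pics/side0.png

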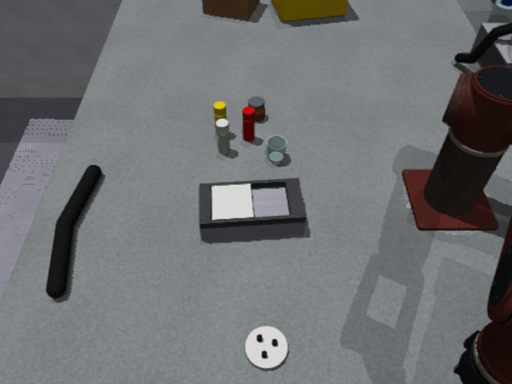

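View pics/top0.png

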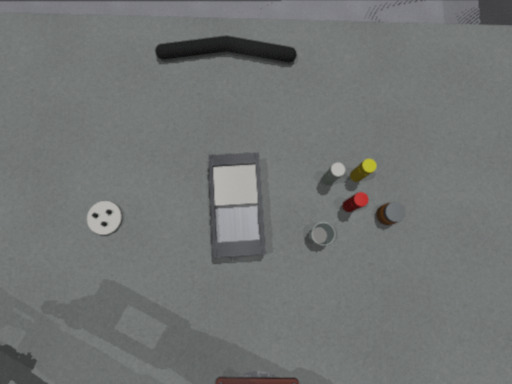

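View pics/wrist0.png

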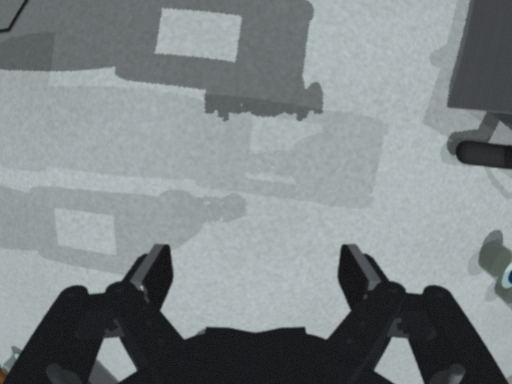

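Side view: white cover in the holder at (232,201), the white-capped bottle at (223,136), look-alikes in yellow (220,118) and red (249,124), jar (257,108), beaker (276,150) and lid (266,347). Top view: cover at (235,185), white-capped bottle at (335,173), yellow (364,169), red (356,202). The target is the clear bottle with the white cap. I'll confirm that in enlarged crops and get the pixel positions.

```bash
cat > h.py <<'E'
import cv2,numpy as np
from workcell import robot
def P(n):
    p=robot.camera_params(n);R=cv2.Rodrigues(np.array(p["rvec"],float))[0]
    return np.array(p["mtx"],float),R,np.array(p["tvec"],float).ravel()
def ray(n,uv,prm=None):
    K,R,t=prm or P(n)
    x=(uv[0]-K[0,2])/K[0,0];y=(uv[1]-K[1,2])/K[1,1]
    if n=="wrist":
        r=np.hypot(x,y);d=np.array([np.sin(r)*x/max(r,1e-9),np.sin(r)*y/max(r,1e-9),np.cos(r)])
    else: d=np.array([x,y,1.])
    d=R.T@d;return -R.T@t,d/np.linalg.norm(d)
def onz(n,uv,z,prm=None):
    c,d=ray(n,uv,prm);return c+d*(z-c[2])/d[2]
def tri(rays):
    A=sum(np.eye(3)-np.outer(d,d) for c,d in rays);b=sum((np.eye(3)-np.outer(d,d))@c for c,d in rays)
    X=np.linalg.solve(A,b);return X,[np.linalg.norm((np.eye(3)-np.outer(d,d))@(X-c)) for c,d in rays]
E
python3 - <<'E'
from h import *
a=cv2.imread("pics/side0.png")[90:250,185:320];b=cv2.imread("pics/top0.png")[140:270,200:410]
cv2.imwrite("pics/sc.png",cv2.resize(a,None,fx=3.6,fy=3.6,interpolation=cv2.INTER_CUBIC))
cv2.imwrite("pics/tc.png",cv2.resize(b,None,fx=3.8,fy=3.8,interpolation=cv2.INTER_CUBIC))
E
```

```text
(no output)
```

View pics/sc.png

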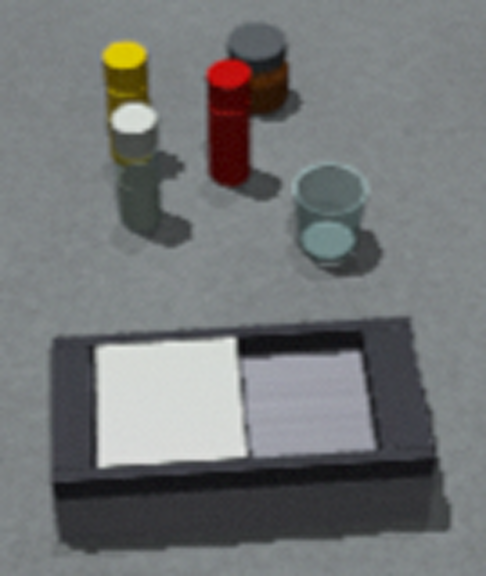

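View pics/tc.png

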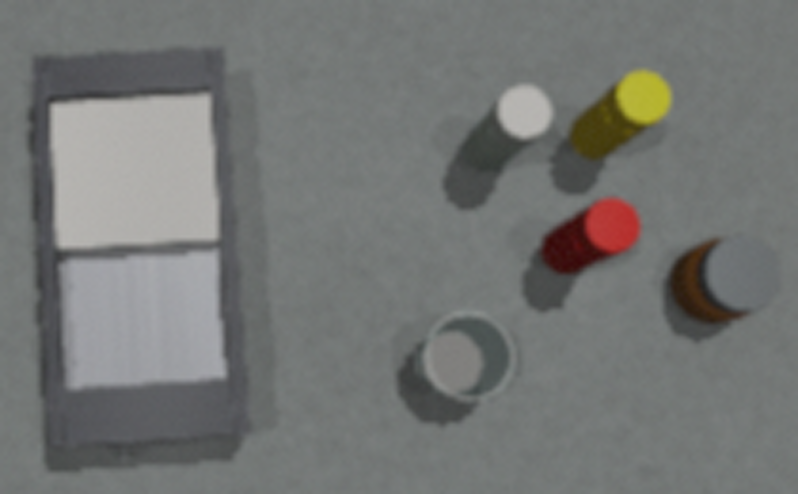

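The crops confirm it: only one bottle is clear with a white cap, at side crop (137,165) and top crop (525,111). The yellow and red ones are look-alikes. Next I triangulate the frame corners and the cap.

Run:
```python
from h import *
S=lambda c:((c[0]+.5)/3.6-.5+185,(c[1]+.5)/3.6-.5+90)
T=lambda c:((c[0]+.5)/3.8-.5+200,(c[1]+.5)/3.8-.5+140)
def both(n,s,t):
    X,e=tri([ray("side",S(s)),ray("top",T(t))]);print(n,X.round(4),np.round(e,4));return X
F=[both(*a) for a in [("f+x+y",(55,483),(35,57)),("f+x-y",(52,338),(222,48)),("f-x-y",(410,318),(244,432)),("f-x+y",(437,460),(50,443))]]
F=np.array(F);print("ctr",F.mean(0),"len",np.linalg.norm(F[0]-F[3]),np.linalg.norm(F[1]-F[2]),"wid",np.linalg.norm(F[0]-F[1]),np.linalg.norm(F[2]-F[3]))
d=(F[0]+F[1]-F[2]-F[3]);print("yaw",np.degrees(np.arctan2(d[1],d[0])))
w=(F[0]+F[3]-F[1]-F[2]);print("yaw2",np.degrees(np.arctan2(-w[0],w[1])))
C=np.array([both(*a) for a in [("c+x+y",(98,466),(54,248-248+97)),("c+x-y",(95,346),(211,94)),("c-x-y",(238,339),(218,241)),("c-x+y",(245,457),(56,249))]])
# order check: cover in top crop
print("cover ctr",C.mean(0))
for z in(.062,.07,.077):
    q=[onz("top",T(c),z) for c in [(50,99),(211,94),(218,241),(56,249)]]
    print(z,np.mean(q,0).round(4),np.linalg.norm(q[0]-q[1]).round(4),np.linalg.norm(q[1]-q[2]).round(4))
both("cap",(135,117),(525,111))
print("cap top@.11",onz("top",T((525,111)),.11),onz("side",S((135,117)),.11))
for z in(.062,.070,.077):
    q=[onz("top",T(c),z) for c in [(35,57),(222,48),(244,432),(50,443)]];r=[onz("side",S(c),z) for c in [(55,483),(52,338),(410,318),(437,460)]]
    print(z,np.mean(q,0).round(4),np.mean(r,0).round(4))
both("yel",(126,55),(643,97));both("red",(230,75),(612,226));both("beak",(330,187),(469,357));both("jar",(257,42),(741,273))
```

```text
f+x+y [0.653  0.1322 0.067 ] [0.0029 0.0029]
f+x-y [0.6633 0.0056 0.0689] [0.0008 0.0008]
f-x-y [ 0.4057 -0.0111  0.0719] [0.0015 0.0015]
f-x+y [0.396  0.1137 0.0672] [0.0026 0.0026]
ctr [0.5295086  0.06008839 0.06874271] len 0.2576388054393456 0.25807434800614 wid 0.12704515177325326 0.12524769514844214
yaw 3.9266497484080882
yaw2 4.537483040767349
c+x+y [0.6251 0.1185 0.0675] [0.0029 0.0029]
c+x-y [0.6316 0.0126 0.068 ] [0.0004 0.0004]
c-x-y [0.5301 0.0069 0.0695] [0.0014 0.0014]
c-x+y [0.5239 0.1133 0.0696] [0.0006 0.0006]
cover ctr [0.5776838  0.06281558 0.06866203]
0.062 [0.5801 0.0635 0.062 ] 0.109 0.1011
0.07 [0.5784 0.0632 0.07  ] 0.108 0.1002
0.077 [0.5769 0.0629 0.077 ] 0.1071 0.0994
cap [ 0.6115 -0.1884  0.1094] [0.0015 0.0015]
cap top@.11 [ 0.61286296 -0.18856394  0.11      ] [ 0.60990222 -0.18687618  0.11      ]
0.062 [0.5324 0.0599 0.062 ] [0.5276 0.055  0.062 ]
0.07 [0.5312 0.0596 0.07  ] [0.5275 0.0615 0.07  ]
0.077 [0.53   0.0594 0.077 ] [0.5274 0.0672 0.077 ]
yel [ 0.6225 -0.2654  0.1084] [0.0015 0.0015]
red [ 0.538  -0.2427  0.1063] [0.0014 0.0014]
beak [ 0.4578 -0.1596  0.0613] [0.0005 0.0005]
jar [ 0.516  -0.3438  0.0594] [0.0012 0.0012]
```

The measurements agree. The frame is 258 x 126 mm with yaw about 4.2° and its top at z≈0.069. The cover is centred at (0.578, 0.063), which matches the block middle plus 50 mm, and the cap top comes out at z=0.109 against 0.110 expected. I'll move over the cover with the fingers closed and the tool's z axis aligned to the holder's x.

Emit:
jog_arm(motion="-5 0 0 0 -0.012 0.018 0; -10 0 0 0 -0.036 0.052 0; -15 0 0 0 -0.06 0.087 0; -20 0 0 0 -0.084 0.121 0; -25 0 0 0 -0.108 0.156 0; -25 0 0 0 -0.132 0.19 0; -25 0 0 0 -0.156 0.225 0; -25 0 0 0 -0.18 0.26 0; -25 0 0 0 -0.196 0.283 0; -25 0 0 0 -0.2 0.289 0", grip_force=40)

```text
t: 0.98
tool_pos: [0.4241, 0.2896, 0.2012]
tcp_rot: [[0.001, -0.066, 0.998], [-0.002, 0.998, 0.066], [-1.0, -0.002, 0.001]]
ft_force: [-0.0, -0.6, 0.3]
finger_gap: -0.0
```

```bash
cat > st.py <<'E'
from h import *
import sys
s=robot.state();p=np.array(s["tool_pos"]);R=np.array(s["tcp_rot"])
print("t",round(s["t"],2),"tcp",p.round(4),"f",np.round(s["ft_force"],2),"gap",round(s["finger_gap"],4),"yaw",np.degrees(np.arctan2(R[1,2],R[0,2])).round(2),"x",R[:,0].round(4))
if len(sys.argv)>3: print("shift",(R.T@(np.array(sys.argv[1:4],float)-p)).round(4))
E
python3 st.py 0.578 0.063 0.11
```

```text
t 0.98 tcp [0.4241 0.2896 0.2012] f [-0.03 -0.61  0.32] gap -0.0 yaw 3.81 x [ 8.0e-04 -1.7e-03 -1.0e+00]
shift [ 0.0917 -0.2362  0.1384]
```

Emit:
jog_arm(motion="0 0 0 0.004 -0.012 0.007 0; 0 0 0 0.014 -0.04 0.023 0; 0 0 0 0.026 -0.075 0.044 0; 0 0 0 0.038 -0.11 0.064 0; 0 0 0 0.05 -0.145 0.085 0; 0 0 0 0.062 -0.18 0.105 0; 0 0 0 0.072 -0.21 0.123 0; 0 0 0 0.079 -0.229 0.134 0; 0 0 0 0.081 -0.236 0.138 0; 0 0 0 0.081 -0.236 0.138 0")

```text
t: 1.82
tool_pos: [0.5762, 0.0667, 0.1191]
tcp_rot: [[-0.002, -0.068, 0.998], [0.0, 0.998, 0.068], [-1.0, 0.0, -0.002]]
ft_force: [0.3, 0.2, 0.3]
finger_gap: -0.0001
```

```bash
python3 st.py 0.578 0.063 0.11
python3 - <<'E'
from h import *
import pickle
pickle.dump(P("wrist"),open("w1.pkl","wb"));cv2.imwrite("pics/w1.png",robot.snapshot("wrist")[:,:,::-1])
E
```

```text
t 1.82 tcp [0.5762 0.0667 0.1191] f [0.28 0.18 0.29] gap -0.0001 yaw 3.9 x [-2.e-03  1.e-04 -1.e+00]
shift [ 0.0091 -0.0038  0.0016]
```

View pics/w1.png

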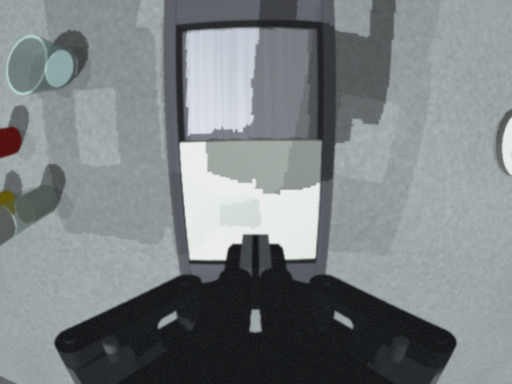

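Wrist view: the fingertips at (255,240) are over the cover, whose near edge runs (181..322,141) level with the image, so the yaw matches. The holder is parallel to the tool. Next I descend to feel for the cover.

Emit:
jog_arm(motion="0 0 0 0.008 -0.002 0.001 0; 0 0 0 0.02 -0.004 0.002 0; 0 0 0 0.032 -0.004 0.002 0; 0 0 0 0.038 -0.004 0.002 0; 0 0 0 0.039 -0.004 0.002 0; 0 0 0 0.039 -0.004 0.002 0")

```text
t: 2.37
tool_pos: [0.5774, 0.0645, 0.0802]
tcp_rot: [[-0.002, -0.071, 0.997], [0.0, 0.997, 0.071], [-1.0, 0.0, -0.002]]
ft_force: [0.6, -0.3, -0.4]
finger_gap: 0.0
```

```bash
python3 st.py 0.578 0.063 0.07
```

```text
t 2.37 tcp [0.5774 0.0645 0.0802] f [ 0.58 -0.34 -0.37] gap 0.0 yaw 4.08 x [-2.1e-03  1.0e-04 -1.0e+00]
shift [ 0.0102 -0.0015  0.0005]
```

Emit:
jog_arm(motion="0 0 0 0.001 0 0 0; 0 0 0 0.002 0 0 0; 0 0 0 0.003 0 0 0; 0 0 0 0.004 0 0 0; 0 0 0 0.005 0 0 0; 0 0 0 0.006 0 0 0; 0 0 0 0.006 0 0 0")

```text
t: 2.95
tool_pos: [0.5784, 0.0639, 0.0751]
tcp_rot: [[-0.0, -0.07, 0.998], [0.0, 0.998, 0.07], [-1.0, 0.0, -0.0]]
ft_force: [-0.9, -0.3, -0.5]
finger_gap: 0.0002
```

No contact yet at 0.075.

Emit:
jog_arm(motion="0 0 0 0.001 0 0 0; 0 0 0 0.002 0 0 0; 0 0 0 0.003 0 0 0; 0 0 0 0.003 0 0 0; 0 0 0 0.003 0 0 0")

```text
t: 3.37
tool_pos: [0.5783, 0.064, 0.0722]
tcp_rot: [[-0.0, -0.07, 0.998], [0.0, 0.998, 0.07], [-1.0, 0.0, -0.0]]
ft_force: [0.4, -0.3, 0.5]
finger_gap: -0.0
```

Emit:
jog_arm(motion="0 0 0 0.001 0 0 0; 0 0 0 0.002 0 0 0; 0 0 0 0.003 0 0 0; 0 0 0 0.003 0 0 0; 0 0 0 0.003 0 0 0")

```text
t: 3.78
tool_pos: [0.5783, 0.064, 0.0692]
tcp_rot: [[-0.0, -0.071, 0.998], [-0.0, 0.998, 0.071], [-1.0, -0.0, -0.0]]
ft_force: [-0.3, 0.2, -0.2]
finger_gap: 0.0002
```

Emit:
jog_arm(motion="0 0 0 0.001 0 0 0; 0 0 0 0.002 0 0 0; 0 0 0 0.002 0 0 0; 0 0 0 0.002 0 0 0")

```text
t: 4.12
tool_pos: [0.5784, 0.064, 0.0672]
tcp_rot: [[-0.0, -0.07, 0.998], [-0.0, 0.998, 0.07], [-1.0, 0.0, -0.0]]
ft_force: [-0.3, -0.6, -0.4]
finger_gap: 0.0002
```

Emit:
jog_arm(motion="0 0 0 0.001 0 0 0; 0 0 0 0.002 0 0 0; 0 0 0 0.002 0 0 0; 0 0 0 0.002 0 0 0")

```text
t: 4.45
tool_pos: [0.5784, 0.064, 0.0652]
tcp_rot: [[-0.0, -0.07, 0.998], [0.0, 0.998, 0.07], [-1.0, 0.0, -0.0]]
ft_force: [-0.2, -0.1, 0.1]
finger_gap: -0.0001
```

Emit:
jog_arm(motion="0 0 0 0.001 0 0 0; 0 0 0 0.002 0 0 0; 0 0 0 0.002 0 0 0; 0 0 0 0.002 0 0 0")

```text
t: 4.78
tool_pos: [0.5784, 0.064, 0.0632]
tcp_rot: [[-0.0, -0.07, 0.998], [0.0, 0.998, 0.07], [-1.0, 0.0, -0.0]]
ft_force: [-0.9, -0.7, -0.2]
finger_gap: 0.0001
```

Emit:
jog_arm(motion="0 0 0 0.001 0 0 0; 0 0 0 0.002 0 0 0; 0 0 0 0.002 0 0 0; 0 0 0 0.002 0 0 0")

```text
t: 5.12
tool_pos: [0.5784, 0.064, 0.0612]
tcp_rot: [[-0.0, -0.07, 0.998], [-0.0, 0.998, 0.07], [-1.0, 0.0, -0.0]]
ft_force: [0.4, 0.8, 0.7]
finger_gap: -0.0001
```

Emit:
jog_arm(motion="0 0 0 0.001 0 0 0; 0 0 0 0.001 0 0 0; 0 0 0 0.001 0 0 0")

```text
t: 5.37
tool_pos: [0.5784, 0.064, 0.0602]
tcp_rot: [[-0.0, -0.07, 0.998], [-0.0, 0.998, 0.07], [-1.0, 0.0, -0.0]]
ft_force: [-0.7, 0.2, -0.7]
finger_gap: -0.0001
```

Run:
```python
from h import *
for n in("side","wrist"):
    cv2.imwrite(f"pics/{n}2.png",robot.snapshot(n)[:,:,::-1])
    s=robot.state();print(np.round(s["ft_force"],2),s["tool_pos"])
a=cv2.imread("pics/side2.png")[140:260,180:330]
cv2.imwrite("pics/side2c.png",cv2.resize(a,None,fx=4.5,fy=4.5,interpolation=cv2.INTER_CUBIC))
```

```text
[ 0.84  0.04 -0.57] [0.57842649 0.06395336 0.06026377]
[ 0.37 -1.05  0.18] [0.57846573 0.06396336 0.06029937]
```

View pics/side2c.png

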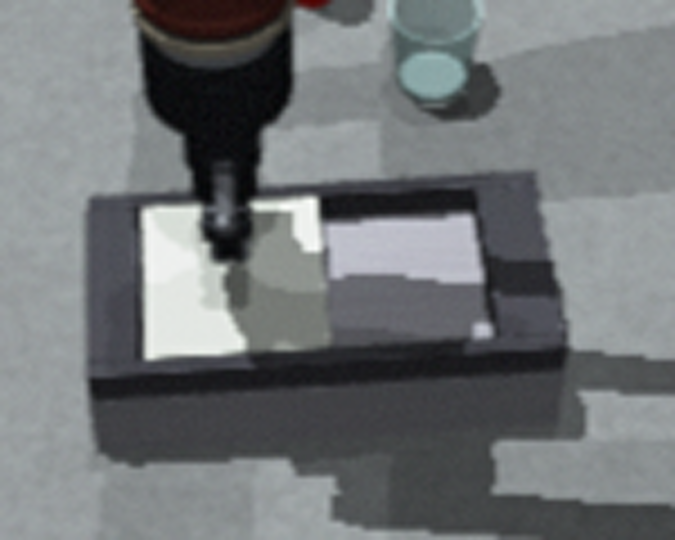

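View pics/wrist2.png

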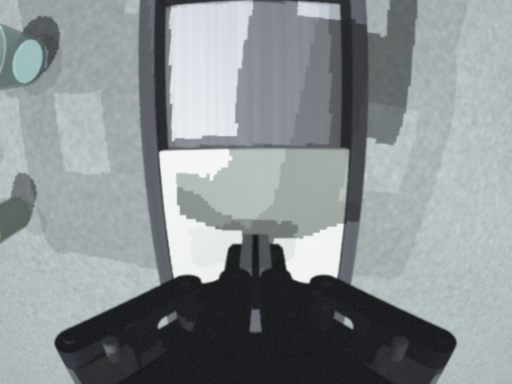

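Side crop: the fingertips at (230,258) nearly meet their shadow on the cover, so they are very close, but there is no force yet. I'll go on in 1 mm steps.

Emit:
jog_arm(motion="0 0 0 0.001 0 0 0; 0 0 0 0.001 0 0 0; 0 0 0 0.001 0 0 0")

```text
t: 5.72
tool_pos: [0.5784, 0.064, 0.0592]
tcp_rot: [[-0.0, -0.07, 0.998], [-0.0, 0.998, 0.07], [-1.0, 0.0, -0.0]]
ft_force: [-0.1, -0.7, 0.0]
finger_gap: 0.0005
```

Run:
```python
from h import *
K,R,t=P("side")
for p in([.5784,.064,.060],[.5784,.064,.066],[.5784,.064,.075]):
    c=K@(R@np.array(p)+t);c=c[:2]/c[2];print(c, (c-[180,140]+.5)*4.5-.5)
```

```text
[230.8910487  203.19063248] [230.75971916 286.10784616]
[230.79351129 201.68936353] [230.3208008  279.35213587]
[230.6457374  199.41486857] [229.65581829 269.11690855]
```

Run:
```python
from h import *
s=robot.state();K,R,t=P("wrist")
p=np.array(s["tool_pos"]);T=np.array(s["tcp_rot"])
print(s["ft_force"],s["finger_gap"])
for d in(0,.01,.019,.03):
    c=R@(p-T[:,0]*d)+t;th=np.arctan2(np.hypot(*c[:2]),c[2]);print(d,K[:2,2]+K[0,0]*th*c[:2]/np.hypot(*c[:2]),c)
a=cv2.imread("pics/wrist2.png")[180:340,150:360]
cv2.imwrite("pics/w2c.png",cv2.resize(a,None,fx=3.5,fy=3.5,interpolation=cv2.INTER_CUBIC))
im=robot.snapshot("side")[:,:,::-1];cv2.imwrite("pics/s3.png",im)
cv2.imwrite("pics/s3c.png",cv2.resize(im[165:225,205:265],None,fx=9,fy=9,interpolation=cv2.INTER_CUBIC))
```

```text
[-0.09489762 -0.74964832  0.02887094] 0.000457325859776529
0 [254.25233736 226.83743507] [-0.0005032   0.02037827  0.18649893]
0.01 [254.22050293 233.39274933] [-0.00049729  0.02329076  0.17693246]
0.019 [254.18914677 239.89195577] [-0.00049197  0.025912    0.16832264]
0.03 [254.14685126 248.72687173] [-0.00048546  0.02911574  0.15779952]
```

View pics/w2c.png

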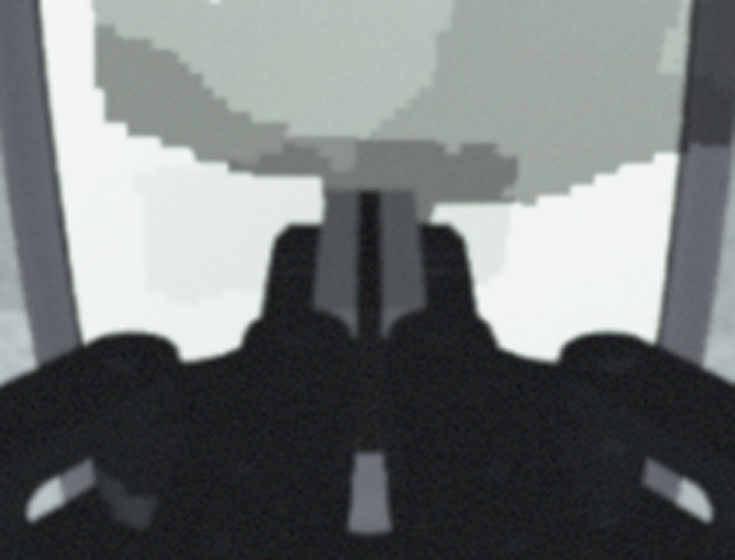

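View pics/s3c.png

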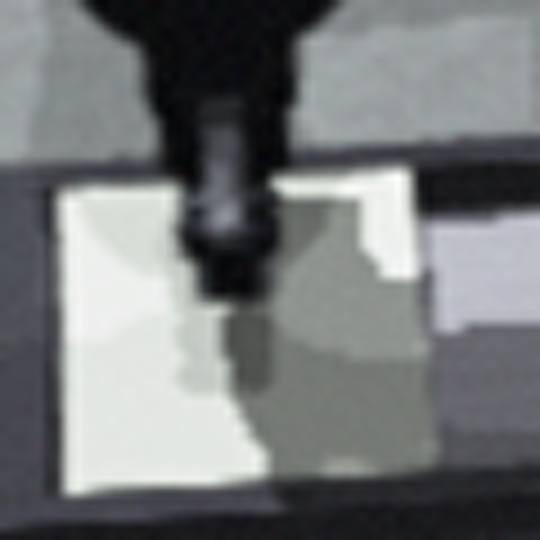

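The side view puts the fingertip at row ~198. A TCP at z=0.059 would show at row ~203, and there is still a gap to the shadow. So the reported TCP and the visible tips disagree by about 20 mm. I'll check the wrist camera pose against known corners.

Run:
```python
from h import *
K,R,t=P("wrist")
def pr(p):
    c=R@np.array(p)+t;th=np.arctan2(np.hypot(*c[:2]),c[2]);return (K[:2,2]+K[0,0]*th*c[:2]/np.hypot(*c[:2])).round(1)
cv2.imwrite("pics/w3.png",robot.snapshot("wrist")[:,:,::-1])
for z in(.05,.06,.069,.08): print(z,pr([.5301,.0069,z]),pr([.5239,.1133,z]),onz("wrist",(160,149),z).round(4),onz("wrist",(348,149),z).round(4))
print(onz("wrist",(160,149),.069)-onz("wrist",(348,149),.069))
print("campos",-R.T@t, robot.state()["tool_pos"])
```

```text
0.05 [169.2 143.3] [338.5 145.2] [0.534  0.0007 0.05  ] [0.5257 0.12   0.05  ]
0.06 [164.6 145.4] [342.9 147.4] [0.5324 0.0039 0.06  ] [0.5246 0.1166 0.06  ]
0.069 [160.1 147.5] [347.4 149.6] [0.531  0.0068 0.069 ] [0.5235 0.1136 0.069 ]
0.08 [153.9 150.4] [353.4 152.7] [0.5292 0.0104 0.08  ] [0.5223 0.11   0.08  ]
[ 0.00744191 -0.10678765  0.        ]
campos [0.5047828  0.05919691 0.23175147] [0.57842583 0.06396288 0.05926537]
```

View pics/w3.png

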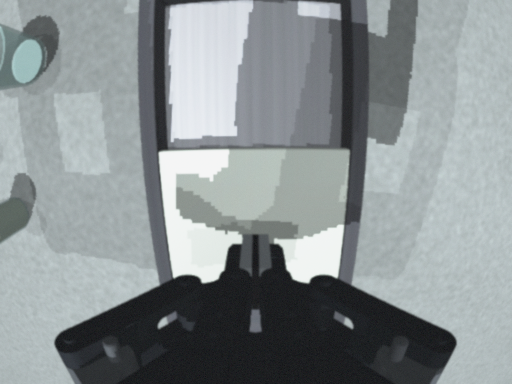

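The camera pose agrees with the world: the cover is at z≈0.067. So the real tips end about 15–20 mm short of the reported TCP. I'll keep feeling downwards in small steps.

Emit:
jog_arm(motion="0 0 0 0.0007 0 0 0; 0 0 0 0.0014 0 0 0; 0 0 0 0.002 0 0 0; 0 0 0 0.002 0 0 0")

```text
t: 6.15
tool_pos: [0.5783, 0.064, 0.0571]
tcp_rot: [[-0.0, -0.071, 0.998], [-0.0, 0.998, 0.071], [-1.0, 0.0, -0.0]]
ft_force: [0.0, -0.1, 0.1]
finger_gap: 0.0002
```

Emit:
jog_arm(motion="0 0 0 0.0007 0 0 0; 0 0 0 0.0014 0 0 0; 0 0 0 0.002 0 0 0; 0 0 0 0.002 0 0 0")

```text
t: 6.48
tool_pos: [0.5783, 0.064, 0.0551]
tcp_rot: [[-0.0, -0.07, 0.998], [0.0, 0.998, 0.07], [-1.0, 0.0, -0.0]]
ft_force: [0.4, 0.4, 0.9]
finger_gap: -0.0003
```

Emit:
jog_arm(motion="0 0 0 0.0007 0 0 0; 0 0 0 0.0014 0 0 0; 0 0 0 0.002 0 0 0; 0 0 0 0.002 0 0 0")

```text
t: 6.82
tool_pos: [0.5783, 0.064, 0.0531]
tcp_rot: [[-0.0, -0.071, 0.998], [0.0, 0.998, 0.071], [-1.0, 0.0, -0.0]]
ft_force: [-0.5, 0.0, -0.4]
finger_gap: 0.0001
```

Emit:
jog_arm(motion="0 0 0 0.0007 0 0 0; 0 0 0 0.0014 0 0 0; 0 0 0 0.002 0 0 0; 0 0 0 0.002 0 0 0")

```text
t: 7.15
tool_pos: [0.5783, 0.064, 0.0511]
tcp_rot: [[-0.0, -0.07, 0.998], [-0.0, 0.998, 0.07], [-1.0, 0.0, -0.0]]
ft_force: [-0.7, -0.7, 0.3]
finger_gap: -0.0003
```

Emit:
jog_arm(motion="0 0 0 0.0007 0 0 0; 0 0 0 0.0014 0 0 0; 0 0 0 0.002 0 0 0; 0 0 0 0.002 0 0 0")

```text
t: 7.48
tool_pos: [0.5783, 0.0639, 0.0491]
tcp_rot: [[-0.0, -0.07, 0.998], [0.0, 0.998, 0.07], [-1.0, 0.0, -0.0]]
ft_force: [-0.4, 0.1, 1.6]
finger_gap: -0.0004
```

Run:
```python
from h import *
im=robot.snapshot("side")[:,:,::-1]
cv2.imwrite("pics/s4c.png",cv2.resize(im[165:225,205:265],None,fx=9,fy=9,interpolation=cv2.INTER_CUBIC))
print(robot.state()["ft_force"])
```

```text
[-0.20259738 -0.00301612 -0.43435142]
```

View pics/s4c.png

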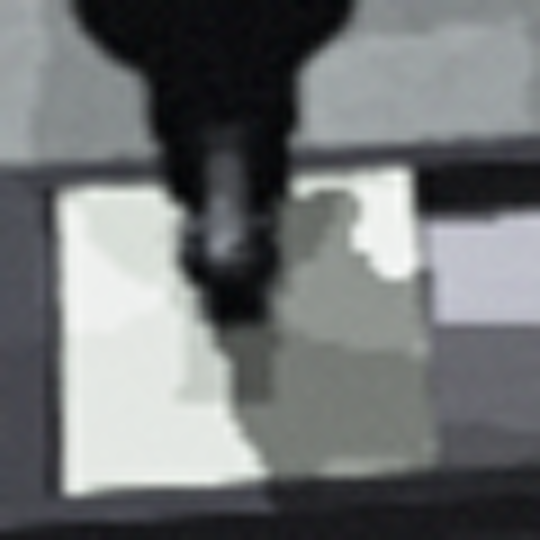

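The tip is still above the cover: the shadow gap is ~80 crop px, and the row suggests a tip at z≈0.075–0.08. I'll continue in 2 mm steps.

Emit:
jog_arm(motion="0 0 0 0.0007 0 0 0; 0 0 0 0.0014 0 0 0; 0 0 0 0.002 0 0 0; 0 0 0 0.002 0 0 0")

```text
t: 7.87
tool_pos: [0.5783, 0.064, 0.0471]
tcp_rot: [[-0.0, -0.07, 0.998], [0.0, 0.998, 0.07], [-1.0, 0.0, -0.0]]
ft_force: [-0.6, -0.8, 0.1]
finger_gap: 0.0002
```

Emit:
jog_arm(motion="0 0 0 0.0007 0 0 0; 0 0 0 0.0014 0 0 0; 0 0 0 0.002 0 0 0; 0 0 0 0.002 0 0 0")

```text
t: 8.2
tool_pos: [0.5783, 0.064, 0.0451]
tcp_rot: [[-0.0, -0.07, 0.998], [0.0, 0.998, 0.07], [-1.0, 0.0, -0.0]]
ft_force: [-0.1, 1.4, -0.4]
finger_gap: 0.0
```

Run:
```python
from h import *
im=robot.snapshot("side")[:,:,::-1]
a=cv2.resize(im[165:225,205:265],None,fx=7,fy=7,interpolation=cv2.INTER_CUBIC)
w=robot.snapshot("wrist")[:,:,::-1]
b=cv2.resize(w[200:260,195:315],None,fx=3.2,fy=7,interpolation=cv2.INTER_CUBIC)
cv2.imwrite("pics/c5.png",np.hstack([a,b]))
s=robot.state();print(s["ft_force"],s["moment"],s["effort"])
```

```text
[-0.78339814  0.44700387  0.3253468 ] [ 0.01845789 -0.03898602  0.01250056] [ 3.88231883e-04 -4.75246418e+01 -3.39840853e+01 -4.96509510e-04
  6.34943190e-04 -4.48317650e-06]
```

View pics/c5.png

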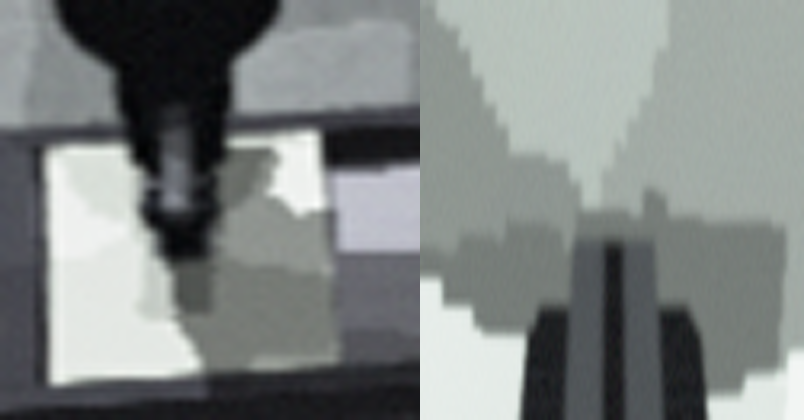

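Emit:
jog_arm(motion="0 0 0 0.0007 0 0 0; 0 0 0 0.0014 0 0 0; 0 0 0 0.002 0 0 0; 0 0 0 0.002 0 0 0")

```text
t: 8.63
tool_pos: [0.5783, 0.064, 0.0431]
tcp_rot: [[-0.0, -0.071, 0.998], [0.0, 0.998, 0.071], [-1.0, 0.0, -0.0]]
ft_force: [-0.1, -0.3, 0.5]
finger_gap: -0.0002
```

Emit:
jog_arm(motion="0 0 0 0.0007 0 0 0; 0 0 0 0.0014 0 0 0; 0 0 0 0.002 0 0 0; 0 0 0 0.002 0 0 0")

```text
t: 8.97
tool_pos: [0.5785, 0.064, 0.0415]
tcp_rot: [[0.0, -0.07, 0.998], [-0.0, 0.998, 0.07], [-1.0, -0.0, 0.0]]
ft_force: [-1.1, 0.1, 1.9]
finger_gap: -0.0
```

Contact: fz is rising and the tool lags its command at z≈0.0415. I'll press a little further.

Emit:
jog_arm(motion="0 0 0 0.0005 0 0 0; 0 0 0 0.001 0 0 0; 0 0 0 0.001 0 0 0; 0 0 0 0.001 0 0 0")

```text
t: 9.3
tool_pos: [0.5785, 0.064, 0.0407]
tcp_rot: [[0.0, -0.071, 0.998], [-0.0, 0.998, 0.071], [-1.0, -0.0, 0.0]]
ft_force: [-1.6, 0.6, 4.6]
finger_gap: -0.0001
```

```bash
python3 st.py
python3 - <<'E'
from h import *
p=[]
for i in range(4):
    robot.snapshot("side");p.append(robot.state()["ft_force"])
print(np.round(p,2))
E
```

```text
t 9.3 tcp [0.5785 0.064  0.0407] f [-1.65  0.58  4.65] gap -0.0001 yaw 4.05 x [ 2.e-04 -0.e+00 -1.e+00]
[[-1.74 -0.41  5.06]
 [-1.2  -0.37  5.74]
 [-1.68 -0.33  5.48]
 [-1.85  0.11  4.59]]
```

Emit:
jog_arm(motion="0 0 0 0.0006 0 0 0; 0 0 0 0.0012 0 0 0; 0 0 0 0.0018 0 0 0; 0 0 0 0.0023 0 0 0; 0 0 0 0.0023 0 0 0; 0 0 0 0.0023 0 0 0")

```text
t: 10.0
tool_pos: [0.5786, 0.064, 0.0391]
tcp_rot: [[0.0, -0.071, 0.998], [-0.0, 0.998, 0.071], [-1.0, -0.0, 0.0]]
ft_force: [-5.2, 0.3, 9.0]
finger_gap: -0.0004
```

Run:
```python
from h import *
p=[]
for i in range(3):
    robot.snapshot("side");p.append(robot.state()["ft_force"])
print(np.round(p,2),robot.state()["tool_pos"])
```

```text
[[-4.17 -0.51  9.53]
 [-4.88  0.86  9.91]
 [-5.22 -0.21 10.  ]] [0.57860579 0.06396915 0.03909027]
```

About 10 N. I'll add a little press and start dragging gently along the holder's -x (tool -z).

Emit:
jog_arm(motion="0 0 0 0.0004 0 0 0; 0 0 0 0.0006 0 -0.0005 0; 0 0 0 0.0006 0 -0.0015 0; 0 0 0 0.0006 0 -0.003 0; 0 0 0 0.0006 0 -0.005 0; 0 0 0 0.0006 0 -0.007 0; 0 0 0 0.0006 0 -0.009 0; 0 0 0 0.0006 0 -0.01 0")

```text
t: 10.82
tool_pos: [0.5725, 0.0634, 0.04]
tcp_rot: [[0.009, -0.07, 0.997], [0.0, 0.998, 0.07], [-1.0, -0.0, 0.009]]
ft_force: [4.7, 1.0, 7.0]
finger_gap: 0.0
```

```bash
cat > cov.py <<'E'
from h import *
import sys
im=robot.snapshot("side")[:,:,::-1];cv2.imwrite(f"pics/{sys.argv[1]}.png",im)
cv2.imwrite(f"pics/{sys.argv[1]}c.png",cv2.resize(im[165:255,190:320],None,fx=6,fy=6,interpolation=cv2.INTER_CUBIC))
s=robot.state();print(s["t"],np.round(s["ft_force"],2),np.round(s["tool_pos"],4))
E
python3 cov.py d1
```

```text
10.8667 [3.91 0.94 6.77] [0.5724 0.0634 0.04  ]
```

View pics/d1c.png

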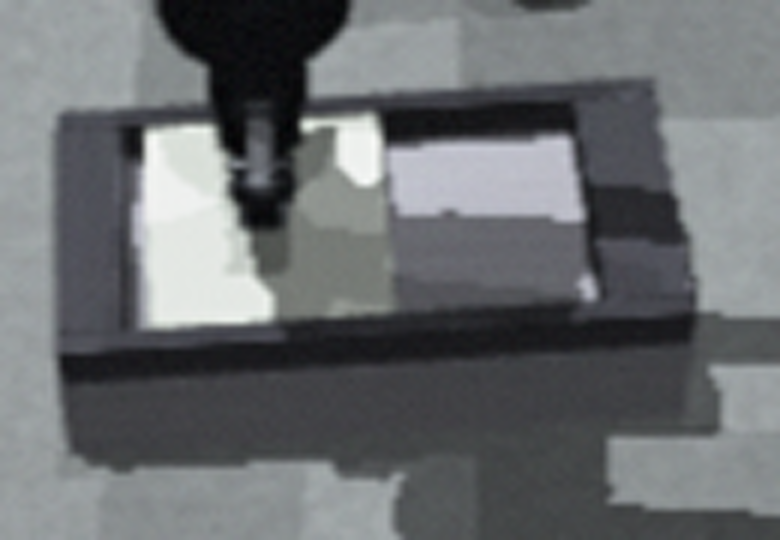

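The cover is moving: a gap has opened at its rear end at crop (135,220). Pressing dropped to 7 N, so I'll add depth and carry on.

Emit:
jog_arm(motion="0 0 0 0.0008 0 0 0; 0 0 0 0.0016 0 0 0; 0 0 0 0.0022 0 -0.001 0; 0 0 0 0.0022 0 -0.003 0; 0 0 0 0.0022 0 -0.005 0; 0 0 0 0.0022 0 -0.007 0; 0 0 0 0.0022 0 -0.009 0; 0 0 0 0.0022 0 -0.011 0")

```text
t: 11.53
tool_pos: [0.5627, 0.0626, 0.0389]
tcp_rot: [[0.011, -0.07, 0.997], [0.0, 0.998, 0.07], [-1.0, -0.0, 0.011]]
ft_force: [5.0, 1.5, 10.9]
finger_gap: -0.0
```

```bash
python3 cov.py d2
```

```text
11.5833 [ 4.34  1.95 11.34] [0.5623 0.0626 0.0388]
```

Emit:
jog_arm(motion="0 0 0 0.0003 0 -0.002 0; 0 0 0 0.0005 0 -0.004 0; 0 0 0 0.0005 0 -0.0065 0; 0 0 0 0.0005 0 -0.009 0; 0 0 0 0.0005 0 -0.0115 0; 0 0 0 0.0005 0 -0.014 0; 0 0 0 0.0005 0 -0.0165 0; 0 0 0 0.0005 0 -0.019 0; 0 0 0 0.0005 0 -0.0215 0; 0 0 0 0.0005 0 -0.024 0")

```text
t: 12.42
tool_pos: [0.5391, 0.0608, 0.0386]
tcp_rot: [[0.012, -0.07, 0.997], [0.0, 0.998, 0.07], [-1.0, -0.001, 0.012]]
ft_force: [5.0, 0.1, 12.1]
finger_gap: -0.0001
```

```bash
python3 cov.py d3
```

```text
12.4667 [ 4.59  0.22 12.9 ] [0.5386 0.0607 0.0384]
```

View pics/d3c.png

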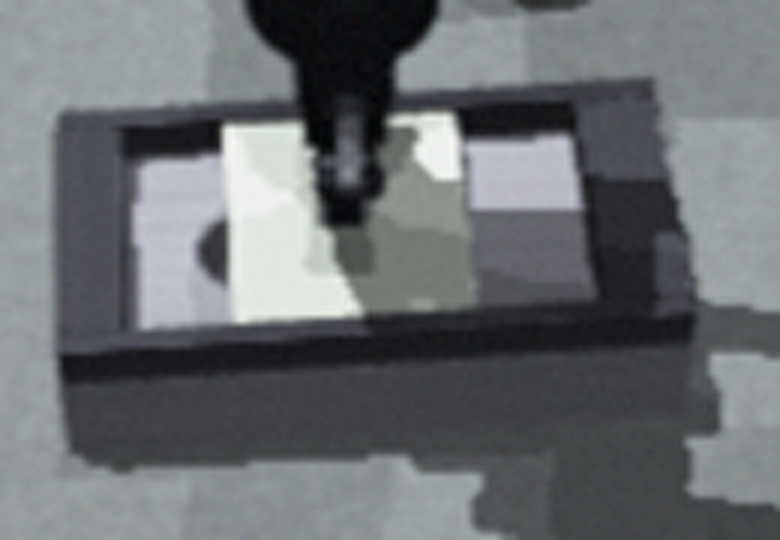

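The drag works. The well's edge shows at crop (215,250), the press is 12–13 N and the drag 5 N. I'll continue.

Emit:
jog_arm(motion="0 0 0 0 0 -0.0025 0; 0 0 0 0 0 -0.005 0; 0 0 0 0 0 -0.0075 0; 0 0 0 0 0 -0.01 0; 0 0 0 0 0 -0.0125 0; 0 0 0 0 0 -0.015 0; 0 0 0 0 0 -0.0175 0; 0 0 0 0 0 -0.02 0; 0 0 0 0 0 -0.0225 0; 0 0 0 0 0 -0.025 0")

```text
t: 13.3
tool_pos: [0.5143, 0.0588, 0.0385]
tcp_rot: [[0.012, -0.07, 0.997], [-0.0, 0.998, 0.07], [-1.0, -0.001, 0.012]]
ft_force: [5.2, -0.5, 11.4]
finger_gap: 0.0002
```

Emit:
jog_arm(motion="0 0 0 0 0 -0.0025 0; 0 0 0 0 0 -0.005 0; 0 0 0 0 0 -0.0075 0; 0 0 0 0 0 -0.01 0; 0 0 0 0 0 -0.0125 0; 0 0 0 0 0 -0.015 0; 0 0 0 0 0 -0.0165 0")

```text
t: 13.88
tool_pos: [0.4977, 0.0574, 0.0384]
tcp_rot: [[0.012, -0.07, 0.997], [-0.001, 0.998, 0.07], [-1.0, -0.001, 0.011]]
ft_force: [5.1, -1.4, 12.4]
finger_gap: 0.0002
```

```bash
python3 cov.py d4
```

```text
13.9333 [ 4.4  -1.57 12.58] [0.4975 0.0574 0.0384]
```

View pics/d4c.png

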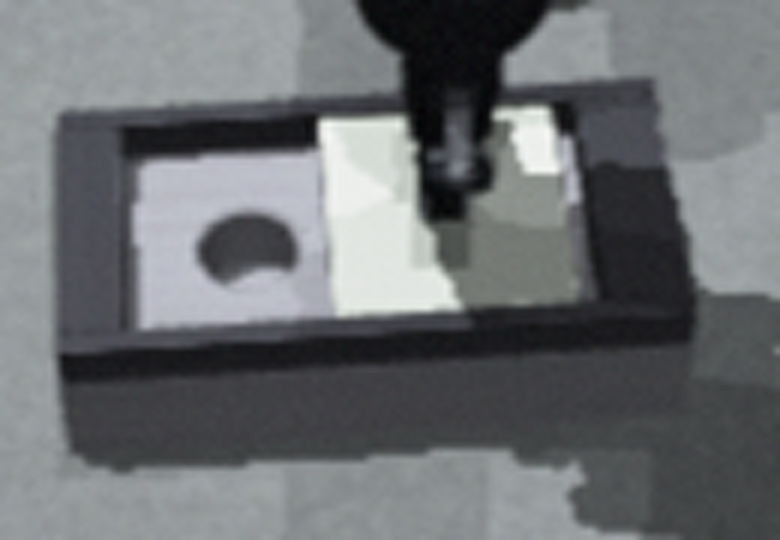

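The well is fully visible at crop (248,248), with only a thin slit left at the front, (570,200). Small steps to the stop now.

Emit:
jog_arm(motion="0 0 0 0 0 -0.0015 0; 0 0 0 0 0 -0.003 0; 0 0 0 0 0 -0.0045 0; 0 0 0 0 0 -0.006 0; 0 0 0 0 0 -0.007 0")

```text
t: 14.35
tool_pos: [0.4908, 0.0569, 0.0384]
tcp_rot: [[0.011, -0.07, 0.997], [-0.001, 0.998, 0.07], [-1.0, -0.002, 0.011]]
ft_force: [5.1, -2.0, 12.1]
finger_gap: -0.0004
```

Emit:
jog_arm(motion="0 0 0 0 0 -0.001 0; 0 0 0 0 0 -0.002 0; 0 0 0 0 0 -0.003 0; 0 0 0 0 0 -0.003 0")

```text
t: 14.68
tool_pos: [0.4891, 0.0567, 0.0388]
tcp_rot: [[0.014, -0.07, 0.997], [-0.001, 0.998, 0.07], [-1.0, -0.002, 0.014]]
ft_force: [8.2, -0.9, 11.5]
finger_gap: -0.0002
```

Emit:
jog_arm(motion="0 0 0 0 0 -0.0005 0; 0 0 0 0 0 -0.001 0; 0 0 0 0 0 -0.001 0")

```text
t: 14.93
tool_pos: [0.4883, 0.0567, 0.0389]
tcp_rot: [[0.015, -0.07, 0.997], [-0.0, 0.998, 0.07], [-1.0, -0.001, 0.014]]
ft_force: [8.3, 0.0, 11.0]
finger_gap: -0.0002
```

```bash
python3 cov.py d5
```

```text
14.9833 [ 8.37 -0.55 11.03] [0.4883 0.0567 0.0389]
```

View pics/d5c.png

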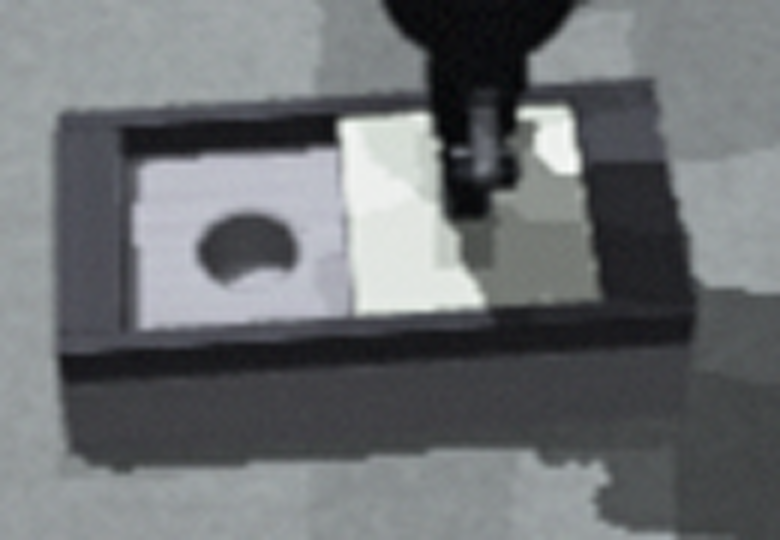

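fx rose from 5 to 8 N while the tool stopped advancing. The front edge meets the frame at crop (590,200), so the cover is against its stop. Lifting straight up.

Emit:
jog_arm(motion="0 0 0 -0.002 0 0 0; 0 0 0 -0.005 0 0 0; 0 0 0 -0.01 0 0 0; 0 0 0 -0.02 0 0 0; 0 0 0 -0.035 0 0 0.06; 0 0 0 -0.055 0 0 0.06; 0 0 0 -0.075 0 0 0.06; 0 0 0 -0.092 0 0 0.06; 0 0 0 -0.1 0 0 0.06; 0 0 0 -0.1 0 0 0.06")

```text
t: 15.82
tool_pos: [0.4823, 0.0571, 0.1367]
tcp_rot: [[0.003, -0.071, 0.997], [-0.0, 0.998, 0.071], [-1.0, -0.0, 0.003]]
ft_force: [-0.0, 0.8, -0.8]
finger_gap: 0.0598
```

```bash
python3 st.py 0.6115 -0.1885 0.13
python3 - <<'E'
from h import *
a=robot.snapshot("side")[:,:,::-1];b=robot.snapshot("top")[:,:,::-1]
cv2.imwrite("pics/s6.png",a);cv2.imwrite("pics/t6.png",b)
cv2.imwrite("pics/m6.png",np.hstack([cv2.resize(a[90:250,185:325],None,fx=2.8,fy=3,interpolation=cv2.INTER_CUBIC),cv2.resize(b[140:270,200:340],None,fx=2.8,fy=480/130,interpolation=cv2.INTER_CUBIC)]))
E
```

```text
t 15.82 tcp [0.4823 0.0571 0.1367] f [-0.01  0.8  -0.76] gap 0.0598 yaw 4.05 x [ 3.3e-03 -2.0e-04 -1.0e+00]
shift [ 0.0072 -0.2541  0.1115]
```

View pics/m6.png

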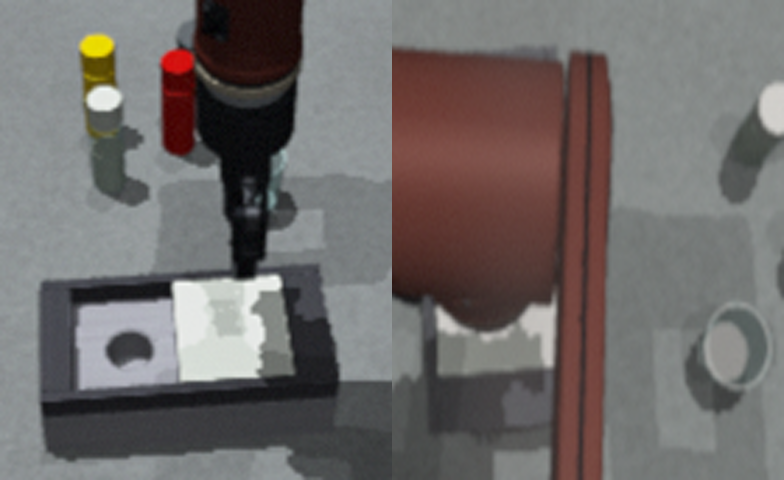

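The cover stays fully open. Moving over the bottle.

Emit:
jog_arm(motion="0 0 0 0 -0.012 0.005 0.06; 0 0 0 0 -0.04 0.018 0.06; 0 0 0 0 -0.075 0.034 0.06; 0 0 0 0 -0.11 0.049 0.06; 0 0 0 0 -0.145 0.064 0.06; 0 0 0 0 -0.18 0.08 0.06; 0 0 0 0 -0.215 0.095 0.06; 0 0 0 0 -0.24 0.106 0.06; 0 0 0 0 -0.254 0.112 0.06; 0 0 0 0 -0.254 0.112 0.06")

```text
t: 16.75
tool_pos: [0.6107, -0.1924, 0.1324]
tcp_rot: [[-0.002, -0.067, 0.998], [-0.0, 0.998, 0.067], [-1.0, -0.0, -0.002]]
ft_force: [-1.0, 0.6, -1.4]
finger_gap: 0.06
```

```bash
python3 st.py 0.6115 -0.1885 0.06
python3 - <<'E'
from h import *
import pickle
pickle.dump(P("wrist"),open("w7.pkl","wb"));b=robot.snapshot("wrist")[:,:,::-1];a=robot.snapshot("side")[:,:,::-1]
cv2.imwrite("pics/s7.png",a);cv2.imwrite("pics/w7.png",b)
cv2.imwrite("pics/m7.png",np.hstack([cv2.resize(a[60:180,185:285],(380,456),interpolation=cv2.INTER_CUBIC),cv2.resize(b,None,fx=.8,fy=456/384)]))
E
```

```text
t 16.75 tcp [ 0.6107 -0.1924  0.1324] f [-1.04  0.62 -1.44] gap 0.06 yaw 3.84 x [-2.1e-03 -2.0e-04 -1.0e+00]
shift [0.0724 0.0039 0.0012]
```

View pics/m7.png

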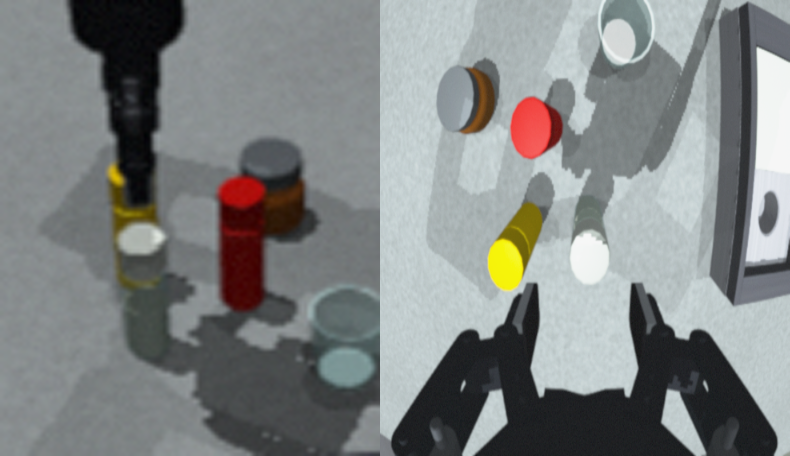

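View pics/w7.png

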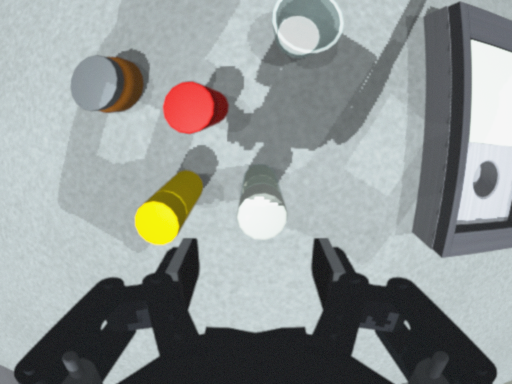

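Wrist view: white cap at (262,216) between the open fingers, tips at (187,245) and (320,245), and yellow at (158,222) outside the left finger. I'll measure the cap and well from the wrist view.

Run:
```python
from h import *
import pickle
prm=pickle.load(open("w7.pkl","rb"));im=cv2.imread("pics/w7.png")
h=cv2.cvtColor(im,cv2.COLOR_BGR2HSV)
m=np.zeros(im.shape[:2],np.uint8);m[185:245,230:295]=((im.min(2)>215))[185:245,230:295]*255
cs=cv2.findContours(m,0,1)[0];c=max(cs,key=cv2.contourArea)
pts=cv2.convexHull(c)[:,0].astype(float)
X=np.array([onz("wrist",p,.11,prm) for p in pts])
(cc,r)=cv2.minEnclosingCircle(X[:,:2].astype(np.float32));print("cap",cc,r,cv2.boundingRect(c))
X=onz("wrist",(262,216.5),.11,prm);print(X)
for p in[(485,179)]: print("well~",onz("wrist",p,.05,prm))
# other objs baseline
print("yel",onz("wrist",(157,223),.11,prm))
# well from side d5: ellipse hull
s=cv2.imread("pics/d5.png");g=s[:,:,1].astype(int)
sub=s[195:216,218:245];print(sub[:,:,1])
```

```text
cap (0.6126258373260498, -0.18737392127513885) 0.017316535115242004 (237, 196, 49, 44)
[ 0.61197145 -0.18694287  0.11      ]
well~ [0.5793645  0.06210791 0.05      ]
yel [ 0.62283176 -0.26340687  0.11      ]
[[192 191 189 190 189 190 190 192 190 192 187 192 190 191 191 189 188 188
  190 190 189 190 190 191 192 191 191]
 [189 188 190 189 191 189 188 189 189 189 189 187 190 186 188 189 188 188
  186 188 190 191 189 193 191 192 190]
 [184 185 185 184 185 185 187 185 187 190 187 188 189 189 189 188 188 189
  191 190 191 191 190 192 192 191 191]
 [187 187 186 186 189 189 192 190 192 191 190 187 190 189 189 191 191 193
  192 192 194 194 194 191 190 191 193]
 [191 192 193 190 194 191 193 193 192 187 186 179 174 170 173 177 180 185
  188 191 192 190 192 194 190 191 192]
 [190 190 194 192 193 191 194 191 178 164 148 140 129 126 126 136 148 159
  173 186 190 189 191 188 188 186 187]
 [193 193 190 192 192 191 184 169 147 119  87  70  69  70  68  70  84 111
  136 159 176 186 189 189 190 188 189]
 [187 186 188 187 187 179 153 114  84  67  62  61  65  64  67  64  61  67
   81 109 156 182 185 191 1
[... 781 characters left out ...]
 191 192 184 175 174]
 [189 188 190 191 193 179 130  76  70  77  85  91 117 135 161 178 180 176
  170 150 158 185 195 192 183 175 173]
 [192 192 192 195 195 194 170 129 103  96 114 133 168 191 191 190 190 183
  178 175 185 192 194 191 180 172 169]
 [189 191 191 192 194 191 190 181 160 138 160 179 185 188 187 188 189 190
  188 190 192 192 193 192 181 173 172]
 [189 189 190 190 191 191 189 191 191 184 177 182 180 181 186 186 186 192
  192 192 191 193 190 190 185 177 173]
 [190 193 190 192 191 191 192 193 192 192 191 192 192 191 193 191 194 190
  194 188 191 192 193 189 189 183 175]
 [190 190 190 190 189 190 190 191 191 191 189 191 190 189 190 191 191 191
  192 190 188 190 190 188 190 190 178]]
```

Emit:
jog_arm(motion="0 0 0 0.005 0 0 0.06; 0 0 0 0.01 0 0 0.06; 0 0 0 0.01 0 0 0.06")

```text
t: 17.1
tool_pos: [0.6095, -0.1869, 0.1228]
tcp_rot: [[-0.003, -0.072, 0.997], [0.001, 0.997, 0.072], [-1.0, 0.001, -0.003]]
ft_force: [-0.1, 0.7, -0.6]
finger_gap: 0.0602
```

```bash
python3 st.py 0.612 -0.1875 0.06
```

```text
t 17.1 tcp [ 0.6095 -0.1869  0.1228] f [-0.07  0.66 -0.56] gap 0.0602 yaw 4.11 x [-0.0026  0.0012 -1.    ]
shift [ 0.0628 -0.0009  0.0026]
```

Emit:
jog_arm(motion="0 0 0 0.006 0 0.0025 0.06; 0 0 0 0.016 0 0.0025 0.06; 0 0 0 0.028 0 0.0025 0.06; 0 0 0 0.04 0 0.0025 0.06; 0 0 0 0.052 0 0.0025 0.06; 0 0 0 0.06 0 0.0025 0.06; 0 0 0 0.063 0 0.0025 0.06; 0 0 0 0.063 0 0.0025 0.06; 0 0 0 0.063 0 0.0025 0.06")

```text
t: 17.85
tool_pos: [0.6134, -0.1883, 0.0617]
tcp_rot: [[-0.0, -0.07, 0.998], [0.0, 0.998, 0.07], [-1.0, 0.0, -0.0]]
ft_force: [0.8, 0.2, 1.1]
finger_gap: 0.0601
```

```bash
python3 st.py 0.612 -0.1875 0.05
python3 - <<'E'
from h import *
b=robot.snapshot("wrist")[:,:,::-1];a=robot.snapshot("side")[:,:,::-1]
cv2.imwrite("pics/s8.png",a);cv2.imwrite("pics/w8.png",b)
cv2.imwrite("pics/m8.png",np.hstack([cv2.resize(a[80:170,195:265],(380,488),interpolation=cv2.INTER_CUBIC),cv2.resize(b,None,fx=.8,fy=488/384)]))
E
```

```text
t 17.85 tcp [ 0.6134 -0.1883  0.0617] f [0.8  0.17 1.09] gap 0.0601 yaw 4.03 x [-0.  0. -1.]
shift [ 0.0117  0.0009 -0.0013]
```

View pics/m8.png

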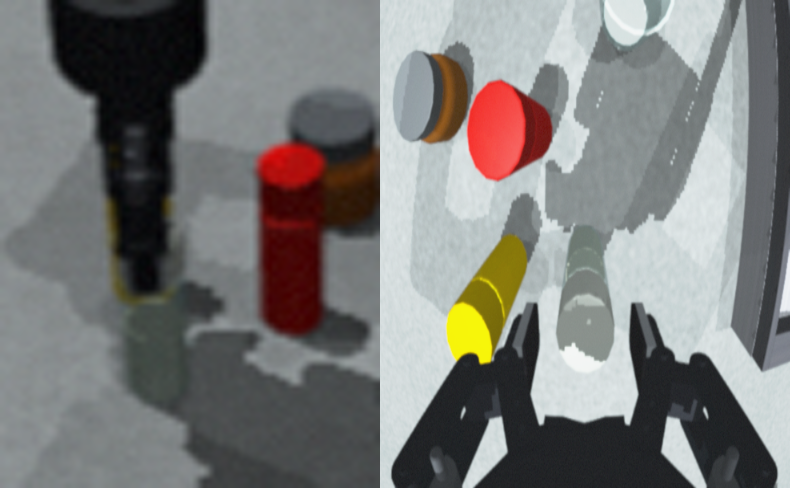

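```bash
python3 st.py
python3 - <<'E'
from h import *
for v in(132.5,133.9):
  c,d=ray("side",(221.7,v))
  for y in(-.158,-.150,-.145):
    k=(y-c[1])/d[1];print(v,y,(c+k*d).round(4))
# pads in w8: tip rows; yellow
a=cv2.imread("pics/w8.png")[200:340,60:330];cv2.imwrite("pics/w8c.png",cv2.resize(a,None,fx=2.9,fy=2.9,interpolation=cv2.INTER_CUBIC))
E
```

```text
t 17.95 tcp [ 0.614  -0.1885  0.0626] f [ 0.31 -1.11  0.51] gap 0.0597 yaw 4.04 x [ 1.4e-03 -6.0e-04 -1.0e+00]
132.5 -0.158 [ 0.6104 -0.158   0.0973]
132.5 -0.15 [ 0.6096 -0.15    0.1046]
132.5 -0.145 [ 0.6091 -0.145   0.1091]
133.9 -0.158 [ 0.6107 -0.158   0.0921]
133.9 -0.15 [ 0.6099 -0.15    0.0994]
133.9 -0.145 [ 0.6094 -0.145   0.1039]
```

View pics/w8c.png

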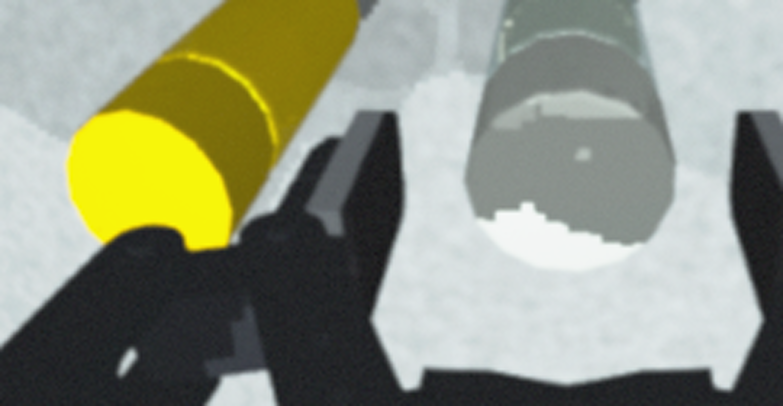

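Run:
```python
from h import *
s=robot.state();p=np.array(s["tool_pos"]);T=np.array(s["tcp_rot"])
for n,uv in [("knuckle outer",(100,284)),("knuckle",(118,279)),("pad tip L",(188,239)),("pad tip L outer",(172,250)),("mid joint",(148,275))]:
  for zz in(-.015,0):
    c,d=ray("wrist",uv);k=(zz-T[:,2]@(c-p))/(T[:,2]@d);X=c+k*d;print(n,zz,"world",X.round(3),"tool",(T.T@(X-p)).round(3))
```

```text
knuckle outer -0.015 world [ 0.603 -0.245  0.154] tool [-0.091 -0.056 -0.015]
knuckle outer 0 world [ 0.619 -0.259  0.133] tool [-0.07 -0.07  0.  ]
knuckle -0.015 world [ 0.602 -0.24   0.149] tool [-0.087 -0.05  -0.015]
knuckle 0 world [ 0.618 -0.252  0.127] tool [-0.065 -0.063  0.   ]
pad tip L -0.015 world [ 0.601 -0.22   0.113] tool [-0.05  -0.031 -0.015]
pad tip L 0 world [ 0.617 -0.227  0.081] tool [-0.019 -0.038 -0.   ]
pad tip L outer -0.015 world [ 0.601 -0.225  0.124] tool [-0.061 -0.035 -0.015]
pad tip L outer 0 world [ 0.617 -0.233  0.096] tool [-0.033 -0.044  0.   ]
mid joint -0.015 world [ 0.602 -0.229  0.145] tool [-0.082 -0.039 -0.015]
mid joint 0 world [ 0.617 -0.238  0.122] tool [-0.059 -0.05   0.   ]
```

At this opening the real tips stand ~37 mm behind the reported TCP, at z≈0.10. The left knuckle is at z≈0.14, above the yellow cap. I'll lower 11 mm, narrow to 50 mm, then look at forces.

Emit:
jog_arm(motion="0 0 0 0 0.0005 -0.0015 0.05; 0 0 0 0.002 0.0005 -0.0015 0.05; 0 0 0 0.004 0.0005 -0.0015 0.05; 0 0 0 0.006 0.0005 -0.0015 0.05; 0 0 0 0.008 0.0005 -0.0015 0.05; 0 0 0 0.01 0.0005 -0.0015 0.05; 0 0 0 0.011 0.0005 -0.0015 0.05; 0 0 0 0.011 0.0005 -0.0015 0.05")

```text
t: 18.62
tool_pos: [0.6115, -0.1877, 0.0502]
tcp_rot: [[-0.001, -0.07, 0.998], [0.0, 0.998, 0.07], [-1.0, 0.0, -0.001]]
ft_force: [-0.5, -0.8, -0.1]
finger_gap: 0.05
```

```bash
python3 st.py 0.612 -0.1875 0.05
python3 - <<'E'
from h import *
b=robot.snapshot("wrist")[:,:,::-1];a=robot.snapshot("side")[:,:,::-1]
cv2.imwrite("pics/s9.png",a);cv2.imwrite("pics/w9.png",b)
cv2.imwrite("pics/m9.png",np.hstack([cv2.resize(a[80:170,195:265],(350,450),interpolation=cv2.INTER_CUBIC),cv2.resize(b[200:340,60:380],(440,450))]))
E
python3 st.py
```

```text
t 18.62 tcp [ 0.6115 -0.1877  0.0502] f [-0.54 -0.75 -0.07] gap 0.05 yaw 4.04 x [-7.e-04  3.e-04 -1.e+00]
shift [0.0002 0.0001 0.0005]
t 18.72 tcp [ 0.6118 -0.1878  0.0506] f [-0.96 -0.28 -0.94] gap 0.0497 yaw 4.04 x [-2.e-04  0.e+00 -1.e+00]
```

View pics/m9.png

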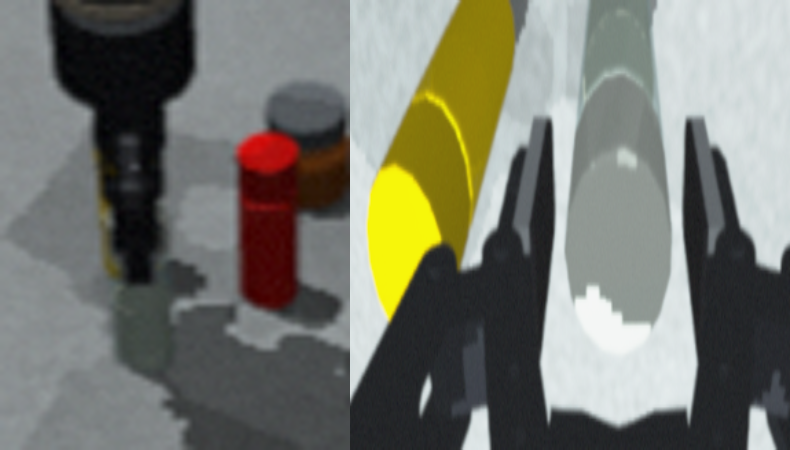

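The bottle is centred between the pads and there is no contact. Closing gently.

Emit:
jog_arm(motion="0 0 0 0.001 0 0 0.046; 0 0 0 0.002 0 0 0.042; 0 0 0 0.003 0 0 0.039; 0 0 0 0.003 0 0 0.034; 0 0 0 0.003 0 0 0.03; 0 0 0 0.003 0 0 0.03; 0 0 0 0.003 0 0 0.03; 0 0 0 0.003 0 0 0.03", grip_force=35)

```text
t: 19.38
tool_pos: [0.6117, -0.1878, 0.0476]
tcp_rot: [[-0.0, -0.07, 0.998], [0.0, 0.998, 0.07], [-1.0, 0.0, -0.0]]
ft_force: [-0.4, 0.6, -0.7]
finger_gap: 0.0351
```

```bash
python3 st.py
python3 - <<'E'
from h import *
b=robot.snapshot("wrist")[:,:,::-1];a=robot.snapshot("side")[:,:,::-1]
cv2.imwrite("pics/s10.png",a);cv2.imwrite("pics/w10.png",b)
cv2.imwrite("pics/m10.png",np.hstack([cv2.resize(a[80:170,195:265],(350,450),interpolation=cv2.INTER_CUBIC),cv2.resize(b[200:340,60:380],(440,450))]))
E
python3 st.py
```

```text
t 19.38 tcp [ 0.6117 -0.1878  0.0476] f [-0.42  0.62 -0.65] gap 0.0351 yaw 4.04 x [-1.e-04  0.e+00 -1.e+00]
t 19.48 tcp [ 0.6118 -0.1878  0.0477] f [ 0.45 -0.43 -0.9 ] gap 0.0348 yaw 4.04 x [-0. -0. -1.]
```

View pics/m10.png

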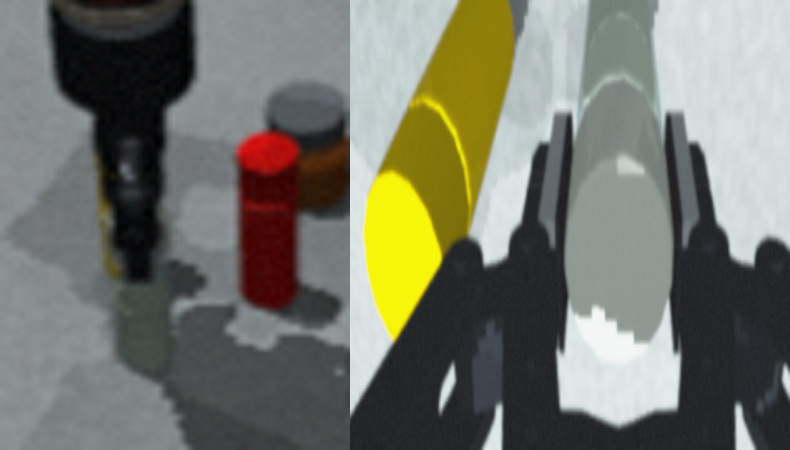

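Gripped: gap 35 mm on a 36 mm bottle. Lifting.

Emit:
jog_arm(motion="0 0 0 -0.002 0 0 0.03; 0 0 0 -0.006 0 0 0.03; 0 0 0 -0.014 0 0 0.03; 0 0 0 -0.026 0 0 0.03; 0 0 0 -0.041 0 0 0.03; 0 0 0 -0.057 0 0 0.03; 0 0 0 -0.073 0 0 0.03; 0 0 0 -0.088 0 0 0.03; 0 0 0 -0.097 0 0 0.03; 0 0 0 -0.1 0 0 0.03")

```text
t: 20.32
tool_pos: [0.6133, -0.1884, 0.1512]
tcp_rot: [[0.004, -0.071, 0.998], [-0.002, 0.998, 0.071], [-1.0, -0.002, 0.004]]
ft_force: [0.0, -0.7, -0.5]
finger_gap: 0.035
```

```bash
python3 st.py 0.579 0.0635 0.148
python3 - <<'E'
from h import *
import pickle
pickle.dump(P("wrist"),open("w11.pkl","wb"));b=robot.snapshot("wrist")[:,:,::-1];a=robot.snapshot("side")[:,:,::-1]
cv2.imwrite("pics/s11.png",a);cv2.imwrite("pics/w11.png",b);t=robot.snapshot("top")[:,:,::-1];cv2.imwrite("pics/t11.png",t)
cv2.imwrite("pics/m11.png",np.hstack([cv2.resize(a[60:240,185:325],(350,450),interpolation=cv2.INTER_CUBIC),cv2.resize(b,(450,450))]))
E
python3 st.py
```

```text
t 20.32 tcp [ 0.6133 -0.1884  0.1512] f [ 0.01 -0.66 -0.47] gap 0.035 yaw 4.04 x [ 0.0044 -0.002  -1.    ]
shift [ 0.0026  0.2537 -0.0165]
t 20.47 tcp [ 0.6117 -0.1878  0.1476] f [-0.06 -0.26 -1.36] gap 0.035 yaw 4.04 x [-0.  0. -1.]
```

View pics/m11.png

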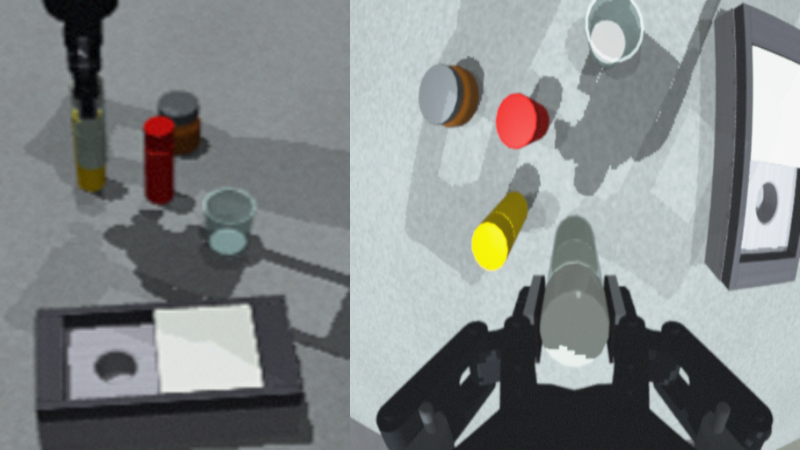

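View pics/t11.png

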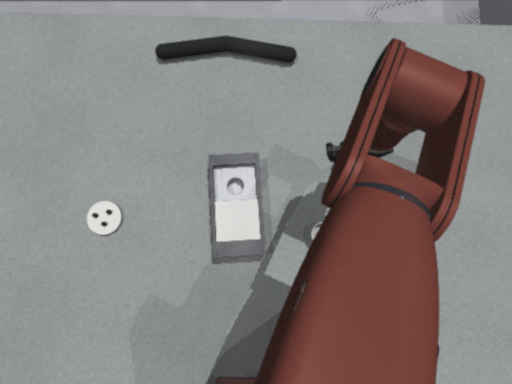

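The bottle is lifted and upright. The well shows at top (235,186) and in the side and wrist views, so I'll measure it from all three.

Run:
```python
from h import *
import pickle
S=cv2.imread("pics/s11.png");T=cv2.imread("pics/t11.png");W=cv2.imread("pics/w11.png")
a=cv2.resize(S[190:225,210:255],None,fx=12,fy=12,interpolation=cv2.INTER_CUBIC);a=a[:400,:380]
a=cv2.resize(S[192:220,212:252],(400,280),interpolation=cv2.INTER_CUBIC)
b=cv2.resize(T[170:198,216:256],(400,280),interpolation=cv2.INTER_CUBIC)
c=cv2.resize(W[145:201,430:512],(410,280),interpolation=cv2.INTER_CUBIC)
cv2.imwrite("pics/wl.png",np.vstack([np.hstack([a,b]),np.hstack([c,np.zeros((280,390,3),np.uint8)])]))
```

```text
(no output)
```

View pics/wl.png

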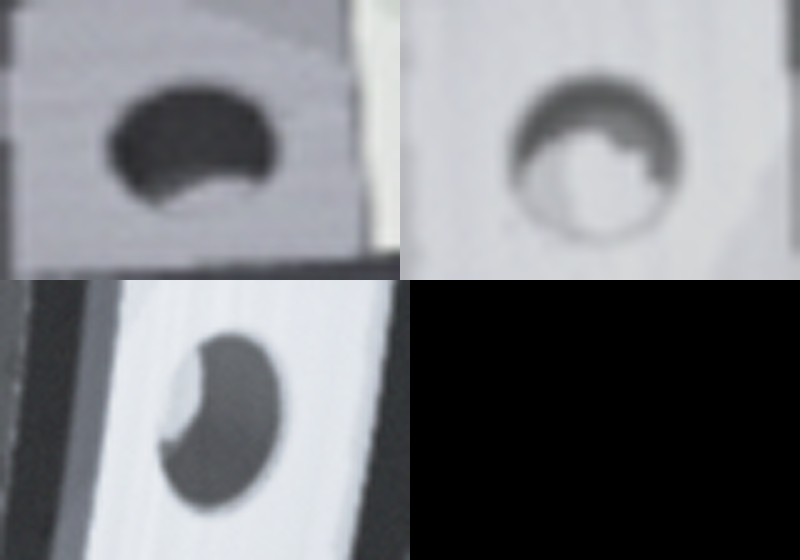

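```bash
python3 - <<'E'
from h import *
import pickle
prm=pickle.load(open("w11.pkl","rb"))
for n,uv,q in [("top",(235.15,185.1),None),("side",(230.9,206.25),None),("wrist",(473.7,173.0),prm)]:
    print(n,onz(n,uv,.05,q).round(4))
    for z in (.05,): pass
print("diam top",np.linalg.norm(onz("top",(226.5,185.1),.05)-onz("top",(243.8,185.1),.05)))
E
python3 st.py 0.579 0.063 0.148
```

```text
top [0.5808 0.0631 0.05  ]
side [0.5787 0.0659 0.05  ]
wrist [0.5796 0.0622 0.05  ]
diam top 0.04466160832130398
t 20.47 tcp [ 0.6117 -0.1878  0.1476] f [-0.06 -0.26 -1.36] gap 0.035 yaw 4.04 x [-0.  0. -1.]
shift [-0.0003  0.2525 -0.0149]
```

Emit:
jog_arm(motion="0 0 0 0 0.008 0 0.03; 0 0 0 0 0.026 -0.001 0.03; 0 0 0 0 0.056 -0.003 0.03; 0 0 0 0 0.09 -0.005 0.03; 0 0 0 0 0.125 -0.007 0.03; 0 0 0 0 0.16 -0.009 0.03; 0 0 0 0 0.195 -0.011 0.03; 0 0 0 0 0.226 -0.013 0.03; 0 0 0 0 0.246 -0.014 0.03; 0 0 0 0 0.2525 -0.0142 0.03")

```text
t: 21.3
tool_pos: [0.5777, 0.0679, 0.1467]
tcp_rot: [[-0.002, -0.074, 0.997], [0.002, 0.997, 0.074], [-1.0, 0.002, -0.002]]
ft_force: [0.2, 0.6, -1.3]
finger_gap: 0.0346
```

Emit:
jog_arm(motion="0 0 0 0.005 0 0 0.03; 0 0 0 0.01 0 0 0.03; 0 0 0 0.014 0 0 0.03; 0 0 0 0.014 0 0 0.03; 0 0 0 0.014 0 0 0.03")

```text
t: 21.72
tool_pos: [0.5794, 0.0619, 0.1328]
tcp_rot: [[-0.002, -0.069, 0.998], [-0.0, 0.998, 0.069], [-1.0, 0.0, -0.002]]
ft_force: [0.7, -0.6, -1.6]
finger_gap: 0.0354
```

```bash
python3 st.py
python3 - <<'E'
from h import *
import pickle
pickle.dump(P("wrist"),open("w12.pkl","wb"));b=robot.snapshot("wrist")[:,:,::-1];a=robot.snapshot("side")[:,:,::-1]
cv2.imwrite("pics/s12.png",a);cv2.imwrite("pics/w12.png",b)
cv2.imwrite("pics/s12c.png",cv2.resize(a[150:230,190:310],(780,520),interpolation=cv2.INTER_CUBIC))
cv2.imwrite("pics/w12c.png",cv2.resize(b[120:280,150:360],None,fx=3.6,fy=3.6,interpolation=cv2.INTER_CUBIC))
E
python3 st.py 0.5797 0.0635 0.13
```

```text
t 21.72 tcp [0.5794 0.0619 0.1328] f [ 0.74 -0.59 -1.6 ] gap 0.0354 yaw 3.94 x [-1.6e-03 -1.0e-04 -1.0e+00]
t 21.82 tcp [0.58   0.0621 0.1336] f [ 0.22  0.11 -2.08] gap 0.0349 yaw 3.95 x [-1.e-04 -0.e+00 -1.e+00]
shift [ 0.0036  0.0014 -0.0002]
```

View pics/s12c.png

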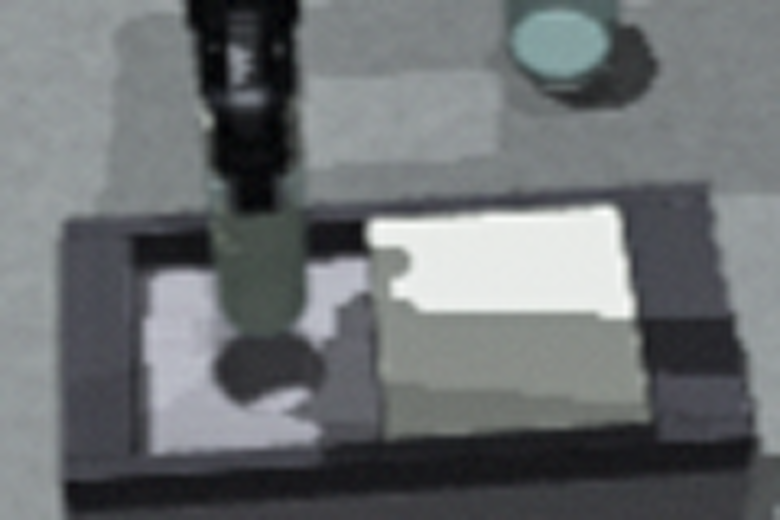

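View pics/w12c.png

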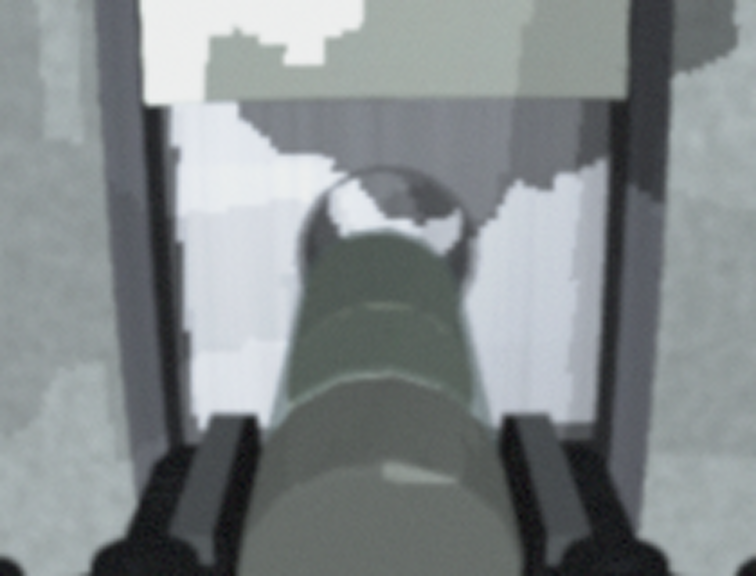

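Run:
```python
from h import *
import pickle
prm=pickle.load(open("w12.pkl","rb"))
u=lambda x,y:(150+(x+.5)/3.6-.5,120+(y+.5)/3.6-.5)
f=onz("wrist",u(385,166),.05,prm);print("well front",f.round(4),"L",onz("wrist",u(301,245),.05,prm).round(4),"R",onz("wrist",u(473,245),.05,prm).round(4))
for z in(.084,.0859): 
    g=onz("wrist",u(384,232),z,prm);print("bottle front",g.round(4),"->ctr",(g+.018*np.array([.9975,.07,0])).round(4),"L",onz("wrist",u(305,275),z,prm).round(4),"R",onz("wrist",u(463,275),z,prm).round(4))
print("well ctr r21",f+.021*np.array([.9975,.07,0]),"r23",f+.023*np.array([.9975,.07,0]))
# side: well ellipse & bottle bottom
v=lambda x,y:(190+(x+.5)/6.5-.5,150+(y+.5)/6.5-.5)
print("side well col",onz("side",v(270,365),.05).round(4)," bottle bottom",onz("side",v(262,318),.0859).round(4))
```

```text
well front [0.5569 0.0622 0.05  ] L [0.5782 0.0428 0.05  ] R [0.5753 0.0854 0.05  ]
bottle front [0.5645 0.0624 0.084 ] ->ctr [0.5825 0.0636 0.084 ] L [0.5753 0.0459 0.084 ] R [0.573  0.0801 0.084 ]
bottle front [0.564  0.0623 0.0859] ->ctr [0.582  0.0636 0.0859] L [0.5747 0.046  0.0859] R [0.5724 0.0799 0.0859]
well ctr r21 [0.57785201 0.06371105 0.05      ] r23 [0.57984701 0.06385105 0.05      ]
side well col [0.5782 0.0642 0.05  ]  bottle bottom [0.5796 0.07   0.0859]
```

Relative to the well at (0.579, 0.0638), the bottle sits ≈2 mm too far in +x and ≈0.6 mm short in y. I'll correct that and go down to just above the mouth.

Emit:
jog_arm(motion="0 0 0 0.003 0.0006 -0.0018 0.03; 0 0 0 0.009 0.0006 -0.0018 0.03; 0 0 0 0.016 0.0006 -0.0018 0.03; 0 0 0 0.022 0.0006 -0.0018 0.03; 0 0 0 0.026 0.0006 -0.0018 0.03; 0 0 0 0.028 0.0006 -0.0018 0.03; 0 0 0 0.028 0.0006 -0.0018 0.03; 0 0 0 0.028 0.0006 -0.0018 0.03")

```text
t: 22.48
tool_pos: [0.578, 0.0636, 0.1056]
tcp_rot: [[-0.0, -0.071, 0.998], [-0.0, 0.998, 0.071], [-1.0, 0.0, -0.0]]
ft_force: [1.0, 0.0, -1.3]
finger_gap: 0.0351
```

```bash
python3 - <<'E'
from h import *
import pickle
pickle.dump(P("wrist"),open("w13.pkl","wb"));b=robot.snapshot("wrist")[:,:,::-1];a=robot.snapshot("side")[:,:,::-1]
cv2.imwrite("pics/m13.png",np.hstack([cv2.resize(a[160:230,200:270],(380,380),interpolation=cv2.INTER_CUBIC),cv2.resize(b[120:220,200:305],(400,380),interpolation=cv2.INTER_CUBIC)]))
E
python3 st.py 0.5797 0.0635 0.13
```

```text
t 22.58 tcp [0.5783 0.0636 0.1061] f [-0.2   0.69 -1.38] gap 0.035 yaw 4.05 x [ 7.e-04 -0.e+00 -1.e+00]
shift [-0.0239 -0.0002  0.0014]
```

View pics/m13.png

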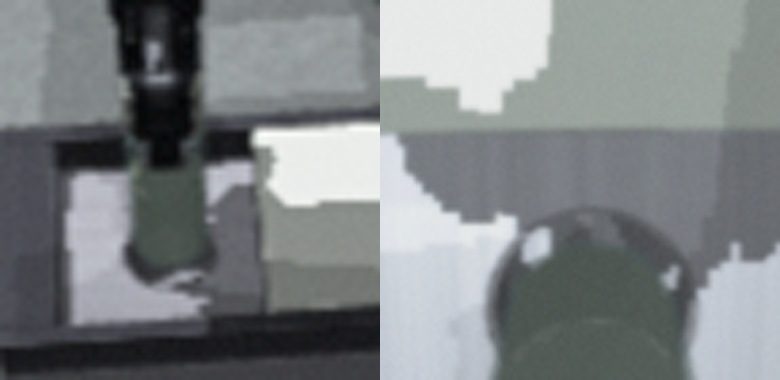

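Run:
```python
from h import *
import pickle
prm=pickle.load(open("w13.pkl","rb"))
u=lambda x,y:(200+(x-380+.5)*105/400-.5,120+(y+.5)*100/380-.5)
print(onz("wrist",u(593,207),.05,prm).round(4),onz("wrist",u(598,243),.0584,prm).round(4))
print("well LR",onz("wrist",u(488,310),.05,prm).round(4),onz("wrist",u(698,310),.05,prm).round(4))
print("bot LR",onz("wrist",u(507,310),.0584,prm).round(4),onz("wrist",u(687,310),.0584,prm).round(4))
```

```text
[0.5568 0.063  0.05  ] [0.5622 0.0644 0.0584]
well LR [0.5808 0.0423 0.05  ] [0.5777 0.0869 0.05  ]
bot LR [0.5777 0.0468 0.0584] [0.5751 0.0836 0.0584]
```

Centred within ~0.6 mm. Entering the well slowly while watching force.

Emit:
jog_arm(motion="0 0 0 0.0015 -0.0004 0 0.03; 0 0 0 0.0035 -0.0004 0 0.03; 0 0 0 0.0055 -0.0004 0 0.03; 0 0 0 0.0075 -0.0004 0 0.03; 0 0 0 0.0095 -0.0004 0 0.03; 0 0 0 0.0115 -0.0004 0 0.03; 0 0 0 0.013 -0.0004 0 0.03; 0 0 0 0.014 -0.0004 0 0.03; 0 0 0 0.014 -0.0004 0 0.03")

```text
t: 23.33
tool_pos: [0.5778, 0.0631, 0.0913]
tcp_rot: [[-0.001, -0.07, 0.998], [0.0, 0.998, 0.07], [-1.0, 0.0, -0.001]]
ft_force: [-0.2, -0.4, -0.1]
finger_gap: 0.0351
```

Emit:
jog_arm(motion="0 0 0 0.0015 0 0 0.03; 0 0 0 0.0035 0 0 0.03; 0 0 0 0.0055 0 0 0.03; 0 0 0 0.0075 0 0 0.03; 0 0 0 0.0095 0 0 0.03; 0 0 0 0.0115 0 0 0.03; 0 0 0 0.013 0 0 0.03; 0 0 0 0.014 0 0 0.03; 0 0 0 0.014 0 0 0.03")

```text
t: 24.08
tool_pos: [0.5778, 0.0631, 0.0774]
tcp_rot: [[-0.001, -0.071, 0.998], [0.0, 0.998, 0.071], [-1.0, 0.0, -0.001]]
ft_force: [-0.4, 0.7, -1.4]
finger_gap: 0.0349
```

Inside freely, with the bottom at ≈0.030. Continuing.

Emit:
jog_arm(motion="0 0 0 0.0015 0 0 0.03; 0 0 0 0.003 0 0 0.03; 0 0 0 0.0045 0 0 0.03; 0 0 0 0.006 0 0 0.03; 0 0 0 0.0075 0 0 0.03; 0 0 0 0.009 0 0 0.03; 0 0 0 0.0105 0 0 0.03; 0 0 0 0.012 0 0 0.03; 0 0 0 0.012 0 0 0.03")

```text
t: 24.83
tool_pos: [0.5777, 0.0631, 0.0653]
tcp_rot: [[-0.001, -0.071, 0.998], [0.0, 0.998, 0.071], [-1.0, 0.0, -0.001]]
ft_force: [0.7, -0.6, -0.9]
finger_gap: 0.0354
```

Emit:
jog_arm(motion="0 0 0 0.0006 0 0 0.03; 0 0 0 0.0012 0 0 0.03; 0 0 0 0.0018 0 0 0.03; 0 0 0 0.0018 0 0 0.03; 0 0 0 0.0018 0 0 0.03")

```text
t: 25.25
tool_pos: [0.578, 0.0631, 0.0639]
tcp_rot: [[-0.0, -0.071, 0.998], [-0.0, 0.998, 0.071], [-1.0, -0.0, -0.0]]
ft_force: [-0.0, -0.5, -1.7]
finger_gap: 0.0353
```

Emit:
jog_arm(motion="0 0 0 0.0004 0 0 0.03; 0 0 0 0.0008 0 0 0.03; 0 0 0 0.0012 0 0 0.03; 0 0 0 0.0012 0 0 0.03; 0 0 0 0.0012 0 0 0.03")

```text
t: 25.67
tool_pos: [0.578, 0.0631, 0.0627]
tcp_rot: [[-0.0, -0.07, 0.998], [0.0, 0.998, 0.07], [-1.0, 0.0, -0.0]]
ft_force: [-0.3, 0.5, -0.9]
finger_gap: 0.0352
```

Emit:
jog_arm(motion="0 0 0 0.0004 0 0 0.03; 0 0 0 0.0008 0 0 0.03; 0 0 0 0.0008 0 0 0.03; 0 0 0 0.0008 0 0 0.03")

```text
t: 26.0
tool_pos: [0.5784, 0.0631, 0.0626]
tcp_rot: [[0.001, -0.07, 0.998], [-0.0, 0.998, 0.07], [-1.0, -0.0, 0.001]]
ft_force: [-2.2, -0.6, 5.2]
finger_gap: 0.0353
```

Run:
```python
from h import *
p=[]
for i in range(4):
    im=robot.snapshot("side");p.append(robot.state()["ft_force"])
print(np.round(p,2),robot.state()["tool_pos"])
```

```text
[[-1.49  0.99  4.77]
 [-1.78 -0.03  5.18]
 [-3.08 -0.13  4.26]
 [-2.41 -0.74  5.2 ]] [0.57839876 0.06313958 0.06261387]
```

It's on the floor at TCP 0.0626 (predicted 0.0627), with 5 N up. I'll ease off and release slowly, opening only to 52 mm so the fingers clear the rails.

Emit:
jog_arm(motion="0 0 0 -0.0007 0 0 0.03; 0 0 0 -0.0007 0 0 0.03; 0 0 0 -0.0007 0 0 0.036; 0 0 0 -0.0007 0 0 0.038; 0 0 0 -0.0007 0 0 0.042; 0 0 0 -0.0007 0 0 0.047; 0 0 0 -0.0007 0 0 0.052; 0 0 0 -0.0007 0 0 0.052", grip_force=20)

```text
t: 26.87
tool_pos: [0.578, 0.0631, 0.0625]
tcp_rot: [[-0.0, -0.071, 0.998], [0.0, 0.998, 0.071], [-1.0, 0.0, -0.0]]
ft_force: [-0.9, 0.2, -0.4]
finger_gap: 0.0521
```

```bash
python3 st.py
python3 - <<'E'
from h import *
b=robot.snapshot("wrist")[:,:,::-1];a=robot.snapshot("side")[:,:,::-1]
cv2.imwrite("pics/m14.png",np.hstack([cv2.resize(a[130:230,190:310],(400,400),interpolation=cv2.INTER_CUBIC),cv2.resize(b[120:340,150:360],(380,400),interpolation=cv2.INTER_CUBIC)]))
E
```

```text
t 26.87 tcp [0.578  0.0631 0.0625] f [-0.88  0.25 -0.4 ] gap 0.0521 yaw 4.04 x [-1.e-04  0.e+00 -1.e+00]
```

View pics/m14.png

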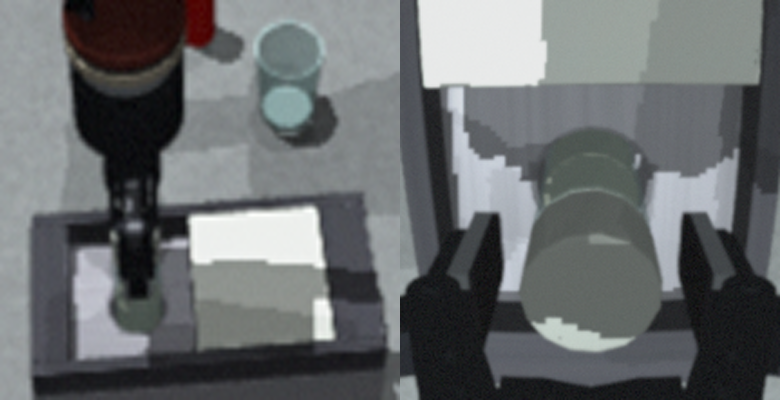

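The bottle is free of both fingers and standing in the well. Retreating straight up, slowly at first, then clear for the last look.

Emit:
jog_arm(motion="0 0 0 -0.004 0 0 0.054; 0 0 0 -0.01 0 0 0.056; 0 0 0 -0.02 0 0 0.056; 0 0 0 -0.035 0 0 0.056; 0 0 0 -0.052 0 0 0.056; 0 0 0 -0.07 0 0 0.056; 0 0 0 -0.088 0 0 0.056; 0 0 0 -0.105 0 0 0.056; 0 0 0 -0.116 0 0 0.056; 0 0 0 -0.12 0 0 0.056")

```text
t: 27.8
tool_pos: [0.5796, 0.0631, 0.186]
tcp_rot: [[0.005, -0.07, 0.998], [-0.0, 0.998, 0.07], [-1.0, -0.0, 0.005]]
ft_force: [-0.4, 1.0, 0.3]
finger_gap: 0.0555
```

Emit:
jog_arm(motion="0 0 0 0 0.01 -0.008 0.056; 0 0 0 0 0.035 -0.025 0.056; 0 0 0 0 0.065 -0.045 0.056; 0 0 0 0 0.1 -0.065 0.056; 0 0 0 0 0.13 -0.08 0.056; 0 0 0 0 0.16 -0.09 0.056; 0 0 0 0 0.19 -0.1 0.056; 0 0 0 0 0.21 -0.105 0.056; 0 0 0 0 0.22 -0.105 0.056; 0 0 0 0 0.22 -0.105 0.056")

```text
t: 28.63
tool_pos: [0.4562, 0.2768, 0.1816]
tcp_rot: [[-0.002, -0.074, 0.997], [-0.0, 0.997, 0.074], [-1.0, -0.0, -0.002]]
ft_force: [-0.7, -0.1, 0.5]
finger_gap: 0.0561
```

```bash
python3 st.py
python3 - <<'E'
from h import *
b=robot.snapshot("top")[:,:,::-1];a=robot.snapshot("side")[:,:,::-1]
cv2.imwrite("pics/t15.png",b);cv2.imwrite("pics/s15.png",a)
cv2.imwrite("pics/m15.png",np.hstack([cv2.resize(a[90:250,185:325],(394,450),interpolation=cv2.INTER_CUBIC),cv2.resize(b[140:270,200:315],(398,450),interpolation=cv2.INTER_CUBIC)]))
cv2.imwrite("pics/tt15.png",b)
E
```

```text
t 28.63 tcp [0.4562 0.2768 0.1816] f [-0.72 -0.06  0.46] gap 0.0561 yaw 4.22 x [-1.6e-03 -2.0e-04 -1.0e+00]
```

View pics/m15.png

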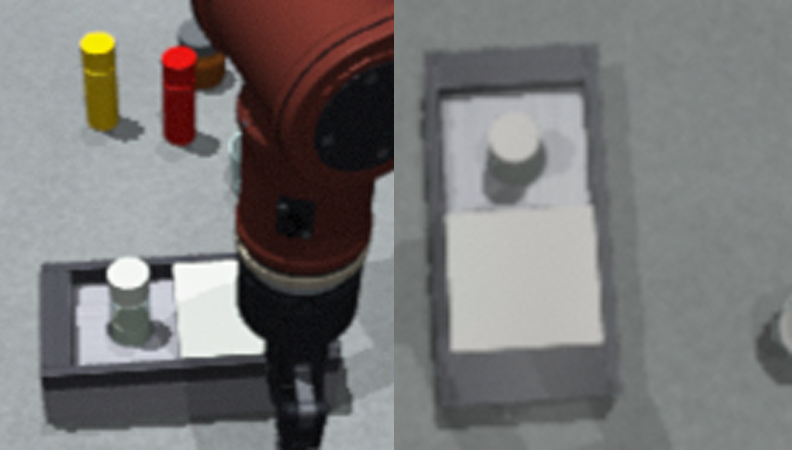

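View pics/tt15.png

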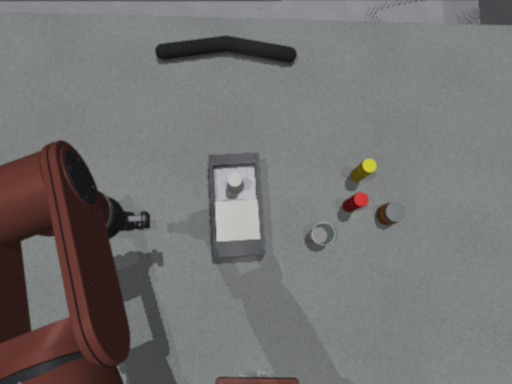

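Top view: cap at (234,181), cover at the front end (237,221), and beaker, red, yellow and jar where they were. A numeric check before hand-in.

```bash
python3 - <<'E'
from h import *
s=lambda x,y:(185+(x+.5)*140/394-.5,90+(y+.5)*160/450-.5)
t=lambda x,y:(200+(x-394+.5)*115/398-.5,140+(y+.5)*130/450-.5)
print("cap top",tri([ray("side",s(128,273)),ray("top",t(514,137))]))
print("cover rear edge L",onz("top",t(446,213),.067).round(4),"front edge",onz("top",t(524,349),.067).round(4))
q=np.mean([onz("top",t(*c),.067) for c in[(446,213),(594,206),(603,344),(449,350)]],0)
u=np.array([.9975,.07,0]);shut=np.array([.5797,.0638,.067]);print("cover ctr",q.round(4),"q",(shut-q)@u)
a=cv2.imread("pics/top0.png").astype(int);b=cv2.imread("pics/t15.png").astype(int)
d=np.abs(a-b).max(2)[150:250,300:410];d[:45,:48]=0;print("bystander diff px>60:",(d>60).sum())
print(robot.state()["t"])
E
python3 - <<'E'
E
```

```text
cap top (array([0.57860304, 0.06293464, 0.12239781]), [np.float64(0.0009768150394811462), np.float64(0.000976815039481551)])
cover rear edge L [0.535 0.113 0.067] front edge [0.4377 0.0544 0.067 ]
cover ctr [0.4888 0.0561 0.067 ] q 0.09118777417356959
bystander diff px>60: 0
28.7333
```

```bash
python3 -c "
from workcell import robot
print(robot.hand_in())"
```

```text
the job is handed in; nothing more can be done
None
```

The job is handed in: the cover is open against its front stop, and the white-capped bottle stands upright in the well, released. It took about 29 s of robot time.

- **Cover:** I pressed it with about 7–13 N as read, with the highest reading 12.9 N. I dragged it until the drag force rose from 5 to 8 N and the tool stopped advancing, which I took as the stop. The last top view puts it 0.091 m open (0.093 m is full), within the 2 mm calibration.
- **Bottle:** It touched the well floor at the height I predicted, with about 5 N at contact. After I let go, the cap top measured 0.122 m against 0.125 m expected. That is 2.6 mm low, slightly more than the calibration allows, though the same measurement on the bench read only 0.6 mm low.
- **Other objects:** The beaker, the jar and the red and yellow look-alikes show no change between the first and last top views. The spare lid was hidden under the arm in the last view, so I did not check it again; the tool only passed well above it.
- **Disagreement:** The real fingertips sit about 25 mm (closed) to 37 mm (60 mm open) short of the reported tool point. I relied on force and camera readings instead, so feeling for the cover took longer.

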